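# Catch specimen blocks and block out the transport case

### The job

Hold the green tray by its red handle under the chute and push the yellow paddle aside with it, so that all three amber blocks slide into the tray and none falls on the bench; then stand the loaded tray in the middle of the grey case's large compartment, handle pointing away from the bays. Fill every gap so nothing can shift: two mauve foam bars end to end, lengthwise, on each side of the tray, filling its length, and one blue foam brick upright in every empty bay, all down on the case floor. Leave the packed canisters in place and the two bottles alone.

Things in the scene. Friction and masses are not known exactly. Their poses are not given: they have to be found in the camera images.
- case: open grey case, fixed, 206 (x) by 190 (y) by 35 tall; origin under its centre, x away from the robot at yaw 0. Walls, floor 5 thick. A 4 mm divider as high as the walls parts the tray compartment (x -98 to 44 mm, 180 wide) from four bays. The tray's origin goes to x -1, y 0, handle to -x (3 mm spare at either end); the gap on each side of it (46 wide) takes two bars end to end, centres x -62.5 and 8.5, y 67 or -67
- bay0 (a point): centre of the floor of bay 0 of the case (case x 73, y -69 mm), 42 wide (y), 50 long (x), 4 mm ribs between; axes as the case; holds a canister or is empty
- bay1 (a point): centre of the floor of bay 1 of the case (case x 73, y -23 mm), 42 wide (y), 50 long (x), 4 mm ribs between; axes as the case; holds a canister or is empty
- bay2 (a point): centre of the floor of bay 2 of the case (case x 73, y 23 mm), 42 wide (y), 50 long (x), 4 mm ribs between; axes as the case; holds a canister or is empty
- bay3 (a point): centre of the floor of bay 3 of the case (case x 73, y 69 mm), 42 wide (y), 50 long (x), 4 mm ribs between; axes as the case; holds a canister or is empty
- tray: loose green open tray, 84 (x) by 88 (y) by 34 tall, walls 4, about 150 g, with a red upright blade handle on its -x side; origin at the centre of its underside, z up. The handle is a plate 10 thick (y), from x -94 to -42, from the bottom up to z 75: pinch it across y from above at about x -72, fingertips down to about z 36
- dispenser: fixed dispenser: slick chute, 31 wide inside, sloping 32 deg down to its own -x; post 90 mm behind the lip, free space below it. Origin on the bench under the lip (low end of chute floor, 155 up); x up the chute, z up. Blocks land 0 to 50 mm to -x of the lip: hold the tray's centre 20 mm to -x of the lip, handle to dispenser -x, rim 45 below the lip so that the heap clears it
- gate (a joint): yellow gate across the lip: slides to dispenser +y (m), 0 shut, 0.045 open, sprung shut (0.3 to 0.9 N); blocks pass above 0.033. Open it by pushing its paddle with the side wall of the held tray; at 0.04 the tray is centred on the lip. Paddle face looks to dispenser -y; shut, its centre is at dispenser x -18, y 2.5, z 92 mm; 48 long (x), 36 tall
- block0: amber resin specimen block with a dark dot, 26 by 26 by 20, 24 g, origin at its centre; starts in the chute behind the gate with two others
- block1: amber resin specimen block with a dark dot, 26 by 26 by 20, 24 g, origin at its centre; starts in the chute behind the gate with two others
- block2: amber resin specimen block with a dark dot, 26 by 26 by 20, 24 g, origin at its centre; starts in the chute behind the gate with two others
- canister0_mid (a point): objective canister, clear with black cap, 34 diameter, 78 tall, upright in a bay of the case; point at its centre, z up. One or two are present (None: absent); leave them where they are
- canister1_mid (a point): objective canister, clear with black cap, 34 diameter, 78 tall, upright in a bay of the case; point at its centre, z up. One or two are present (None: absent); leave them where they are
- canister2_mid (a point): objective canister, clear with black cap, 34 diameter, 78 tall, upright in a bay of the case; point at its centre, z up. One or two are present (None: absent); leave them where they are
- canister3_mid (a point): objective canister, clear with black cap, 34 diameter, 78 tall, upright in a bay of the case; point at its centre, z up. One or two are present (None: absent); leave them where they are
- brick0_mid (a point): dark blue foam brick for an empty bay, 36 by 36 by 85 tall, standing on the bench, about 40 g; point at its centre, z up. Stands 55 proud of the walls when in a bay. With two bays empty, one brick is left over
- brick1_mid (a point): dark blue foam brick for an empty bay, 36 by 36 by 85 tall, standing on the bench, about 40 g; point at its centre, z up. Stands 55 proud of the walls when in a bay. With two bays empty, one brick is left over
- brick2_mid (a point): dark blue foam brick for an empty bay, 36 by 36 by 85 tall, standing on the bench, about 40 g; point at its centre, z up. Stands 55 proud of the walls when in a bay. With two bays empty, one brick is left over
- bar0_mid (a point): mauve foam bar for the gaps beside the tray, 65 (x) by 41 (y) by 56 tall, lying on the bench, about 40 g; point at its centre, z up. Stands 26 proud of the walls when in the gap
- bar1_mid (a point): mauve foam bar for the gaps beside the tray, 65 (x) by 41 (y) by 56 tall, lying on the bench, about 40 g; point at its centre, z up. Stands 26 proud of the walls when in the gap
- bar2_mid (a point): mauve foam bar for the gaps beside the tray, 65 (x) by 41 (y) by 56 tall, lying on the bench, about 40 g; point at its centre, z up. Stands 26 proud of the walls when in the gap
- bar3_mid (a point): mauve foam bar for the gaps beside the tray, 65 (x) by 41 (y) by 56 tall, lying on the bench, about 40 g; point at its centre, z up. Stands 26 proud of the walls when in the gap
- wash_bottle: white wash bottle, 70 diameter, 190 tall, a bystander; origin at the centre of its underside
- reagent_bottle: glass bottle with blue cap, 76 diameter, 160 tall, a bystander; origin at the centre of its underside
Things that resemble listed ones, but are neither listed nor needed, are in the scene too. Leave any brown look-alike of the part that bears bar3_mid alone.

How it is judged:
By the outcome, as a careful person would: the job done as asked, in the order asked, and still so for the second after the job is handed in, with the robot touching nothing.
Of canister0, canister1, canister2, canister3 only 1 to 2 are there at a start; the rules pass over those that are not, and their reading is None.
At some moment in a run one of bar0, bar1, bar2, bar3 may be knocked a few centimetres aside while the robot is not near it.
It also fails if it takes over 210 s, if anything falls off the work surface, if the arm or the gripper's body presses on something with over 40 N, if the wrist force passes 120 N, or if a joint passes its speed limit or range.

### The arm

A 7-joint arm with a two-finger parallel gripper is mounted at the origin on the work surface. World frame = base frame: x ahead of the robot, y to its left, z up, the work surface at z = 0. Lengths are in m, angles in rad, forces in N, time in s.
With the tool pointing down it reaches from about 0.35 to 0.9 m from the base axis. Payload 7.2 kg.
Tool frame: the origin (TCP) lies where the fingers leave the gripper's body, on its centre line; the fingertips stand 73 mm ahead of it and the grasp point (between the pads) lies 54 mm ahead of it; z points along the fingers, x is the direction in which the jaws open and shut, and the axes are right-handed (so a half turn about z gives the same grasp; the last joint's range is limited). The gripper opens to 85 mm and grips with 20 to 120 N. Pads are 22 mm wide; open, the fingers measure 114 mm over their backs; the gripper's body (76 mm by 85 mm) begins 54 mm behind the grasp point. The pads swing forward as they close: fully open they stand 13 mm farther back than shut.
Start: joints at [-1.368, 0.411, -0.013, 1.596, 0.006, 1.134, -0.082], TCP at [0.167, 0.602, 0.304] pointing down, gripper open.
Joint ranges: [-2.95, 2.95], [-0.29, 1.99], [-1.47, 1.44], [0.14, 2.54], [-1.03, 4.17], [0.13, 1.85], [-2.86, 2.86]. Speed limits (rad/s): [2.39, 2.39, 3.01, 3.01, 3.14, 3.14, 3.14].

### API

Orientations are given as a rotation vector (axis times angle).
In Python, from plant import r, viewer, sign_off, cut_out gives the robot as it stands.
- The arm moves only by the tool step_arm, never from a script. Its argument "moves" is a list of rows, each a list of 7 numbers: the shift along the world's x, y, z in mm, then the turn, a rotation vector about the world's x, y, z in degrees, then the closure, from 0 (fully open) to 1 (shut). In form: [[x, y, z, rx, ry, rz, jaw], ...]. A call has 1 to 12 rows; each row shifts and turns the commanded pose from where the row before left it; what a row does not reach is not made up. A row lasts 1/10 s, in which the tool goes at most 50 mm and 8.59 degrees, less where a joint would pass 70% of its speed; a pose out of reach is approached as far as the arm can. A call with a gripper value outside its range is refused whole. The fingers move at their own pace and stop on an object; "squeeze" is the grip in N (left out, the last holds). Time passes only in rows, so rows that do not move let the fingers close. It gives the time, the measured TCP pose, the force and the opening at its end, in the units of the state.
- r.get_obs(): the state, without advancing time (a new reading comes with each control period).
- viewer.camera(name): name is "scene" or "top" or "wrist"; returns a dict with "frame" (420x560x3 uint8, red, green, blue), "depth" (420x560 float32, m along the optical axis (not along the pixel's ray), 0 where there is no reading), "mtx" (3x3 intrinsics, pixels), "dist_coeffs" ([k1, k2, p1, p2, k3] as OpenCV has them; the pictures are not rectified), "rvec" (rotation vector, rad) and "tvec" (3), from world to camera coordinates, as OpenCV has them. Camera axes: x right, y down, z forward; pixel columns grow to the right and rows downward; lengths in m; the calibration is good to about 2 mm. A picture is of the moment at which its call begins.
- sign_off(): hands the job in, once; it reports no verdict.
Trained networks look in the newest picture that a camera, given by its name, has taken for a name from the list of things; names that differ only in an ending like _2 or _b are one class to them, and where a whole thing is asked for, a point or a joint stands for the part that bears it (a point fixed in the world has none). Each returns a list of dicts, best first, with "p" (0 to 1); they miss things now and then, are a little off and sometimes report something else, mostly with a low value. They report only what shows in the picture. A call takes as long as a camera call. They do not tell look-alikes from the thing itself.
- cut_out(camera, name): "mask" (420x560 bool, what is visible of it) and "box" ([centre column, centre row, width, height] in pixels, round what is visible of it).
The state is a dict: "clock": time; "joints": joint angles; "qvel": joint speeds; "joint_efforts": joint torques, N m; "eef_pos": TCP position; "ee_rot": TCP orientation; "force": force on the tool from outside, world axes, zero at the start; "torque": the same for the moment, N m; "grip_width": finger opening in m.
Only numpy, scipy, OpenCV 4.12 (cv2) and the standard library are available. Lean on these libraries where they do the work, as an engineer would, in place of code of your own. Each camera call takes 0.05 s, during which the arm holds its last target.

## Working session

There is one attempt and no reset: what is moved stays moved. The work goes in short steps, Python scripts to look and compute and a tool call to move; the robot and the scene stay as the last step left them, time stands still between calls to the robot, and variables do not carry over. Pictures are saved under pics/ and viewed, and the job is handed in when it is done.

Besides the shell and the picture viewer there is one more tool, called after ">>>" as name([rows], argument=value, ...), one row to a line, values as JSON. step_arm: Moves the arm, as the interface text tells. Its arguments: {"type":"object","properties":{"moves":{"type":"array"},"squeeze":{"type":"number"}},"required":["moves"]}

```bash
ls; mkdir -p pics; cat > h.py <<'E'
import numpy as np, cv2
from plant import r, viewer, sign_off, cut_out
def snap(cam,fn=None):
    d=viewer.camera(cam)
    if fn: cv2.imwrite('pics/'+fn,d['frame'][:,:,::-1])
    return d
def cloud(d):
    h,w=d['depth'].shape
    u,v=np.meshgrid(np.arange(w),np.arange(h))
    p=np.stack([u,v],-1).reshape(-1,1,2).astype(np.float64)
    n=cv2.undistortPoints(p,np.array(d['mtx']),np.array(d['dist_coeffs'])).reshape(h,w,2)
    z=d['depth'].astype(float)
    c=np.stack([n[...,0]*z,n[...,1]*z,z],-1)
    R=cv2.Rodrigues(np.array(d['rvec'],float))[0]
    P=(c-np.array(d['tvec'],float).reshape(3))@R
    P[z==0]=np.nan
    return P
E
python3 - <<'E'
from h import *
o=r.get_obs()
for k,v in o.items(): print(k,np.round(v,4))
for c in ['scene','top','wrist']:
    d=snap(c,c+'0.png'); R=cv2.Rodrigues(np.array(d['rvec'],float))[0]; print(c,-R.T@np.array(d['tvec']).ravel(),R[2])
E
```

```text
pics
clock 0.0
joints [-1.3682  0.4119 -0.0127  1.597   0.0056  1.1343 -0.0822]
qvel [-0.0009  0.0009  0.0001  0.0007 -0.0001  0.0007 -0.0004]
joint_efforts [ 3.00000e-04 -6.00616e+01  6.82500e-01 -2.99402e+01  1.39000e-02
  1.06000e-02  0.00000e+00]
eef_pos [0.1671 0.6018 0.3031]
ee_rot [ 2.5001e+00  1.9006e+00 -1.9000e-03]
force [ 0.5618  0.0409 -0.1746]
torque [ 0.0322 -0.019   0.0177]
grip_width 0.0852
scene [1.17553966 0.64653272 1.31537504] [-0.4318617  -0.43579349 -0.7896705 ]
top [0.40341133 0.02629212 1.45207237] [ 0.11332587 -0.0104473  -0.99350294]
wrist [0.0884478  0.62312246 0.37291582] [ 0.30563834 -0.0855604  -0.94829564]
```

View pics/scene0.png

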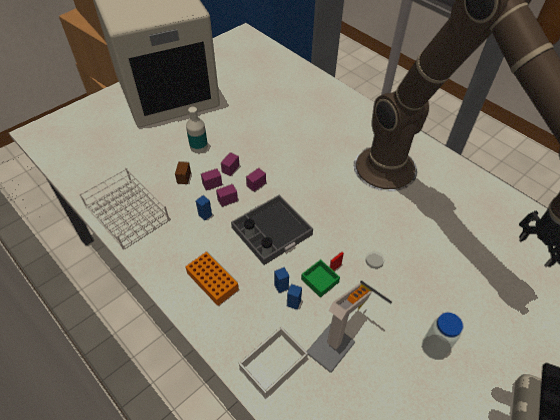

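View pics/top0.png

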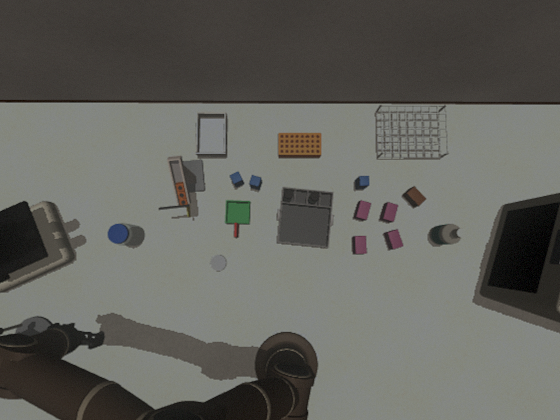

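View pics/wrist0.png

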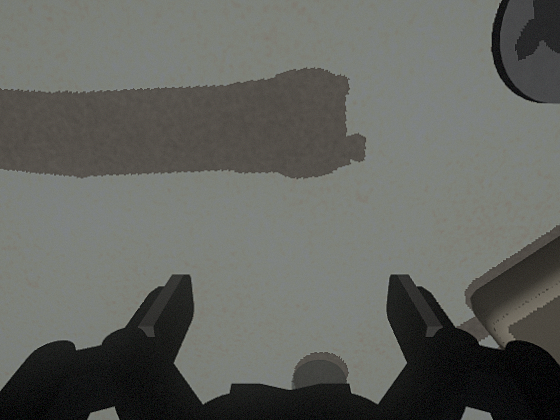

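Top view: case at about (305,218) px, tray (238,212), dispenser at left (180,190), four mauve bars at (363,211), (390,212), (360,245), (394,239), brown decoy (414,197), bricks (237,180), (256,182), (363,182). Now measuring.

```bash
python3 - <<'E'
from h import *
d=snap('top'); s=snap('scene')
Pt=cloud(d);Ps=cloud(s)
np.savez('c0.npz',Pt=Pt,Ps=Ps,ft=d['frame'],fs=s['frame'])
cv2.imwrite('pics/topz.png',cv2.resize(d['frame'][140:280,130:430,::-1],None,fx=2.66,fy=2.66,interpolation=cv2.INTER_CUBIC))
cv2.imwrite('pics/scenez.png',cv2.resize(s['frame'][140:380,160:420,::-1],None,fx=2.5,fy=2.5,interpolation=cv2.INTER_CUBIC))
for cam,P in(('top',Pt),('scene',Ps)):
  for n in ['case','tray','dispenser','gate','block0','canister0_mid','brick0_mid','bar0_mid','wash_bottle','reagent_bottle']:
    for q in cut_out(cam,n):
      m=q['mask'];p=P[m];p=p[~np.isnan(p[:,0])]
      if len(p)<3: continue
      zt=np.percentile(p[:,2],95); t=p[p[:,2]>zt-.01]
      print(cam,n,round(q['p'],2),np.round(q['box'],0),'n',len(p),'med',np.round(np.median(p,0)*1000),'top',np.round((t.min(0)+t.max(0))/2*1000),np.round(np.ptp(t,0)*1000))
E
```

```text
top case 0.91 [305. 219.  60.  63.] n 2729 med [520. -71.   6.] top [525. -66.  54.] [217. 207.  59.]
top tray 0.97 [236. 220.  24.  39.] n 662 med [542. 182.   5.] top [476. 184.  70.] [50. 11. 19.]
top tray 0.7 [182. 185.  46.  61.] n 1179 med [659. 347. 173.] top [678. 357. 253.] [49. 44. 27.]
top dispenser 0.98 [182. 187.  49.  62.] n 1222 med [656. 346. 172.] top [675. 357. 253.] [55. 44. 28.]
top dispenser 0.17 [358. 244.  14.  19.] n 240 med [ 423. -259.   54.] top [ 425. -263.   56.] [61. 41. 13.]
top gate 0.25 [302. 215.  56.  59.] n 2828 med [521. -68.   6.] top [527. -66.  56.] [222. 207.  61.]
top block0 0.65 [179. 187.  12.   7.] n 56 med [608. 349. 206.] top [610. 349. 208.] [23. 23. 12.]
top block0 0.6 [183. 203.   8.   9.] n 49 med [563. 343. 178.] top [564. 342. 181.] [16. 26. 12.]
top brick0_mid 0.55 [238. 180.   8.  12.] n 142 med [658. 180.  82.] top [661. 181.  85.] [43. 40. 12.]
top bar0_mid 0.61 [360. 243.  10.  16.] n 209 med [ 426. -260.   55.] top [ 425. -263.   56.] [61. 41. 13.]
top wash_bottle 0.92 [448. 232.  33.  20.] n 559 med [ 458. -547.  123.] top [
[... 1342 characters left out ...]
  100.] top [ 465. -565.  187.] [30. 34. 19.]
scene brick0_mid 0.6 [295. 295.  14.  22.] n 241 med [675. 189.  74.] top [668. 186.  86.] [37. 37. 12.]
scene brick0_mid 0.51 [250. 228.  10.  18.] n 170 med [606. -93.  74.] top [602. -99.  85.] [32. 33. 16.]
scene brick0_mid 0.23 [273. 228.  84.  69.] n 2962 med [515. -71.  10.] top [528. -69.  57.] [224. 210.  58.]
scene bar0_mid 0.76 [257. 180.  16.  22.] n 356 med [ 432. -253.   47.] top [ 427. -264.   57.] [68. 45. 13.]
scene wash_bottle 0.92 [198. 129.  24.  46.] n 701 med [ 475. -549.   97.] top [ 465. -565.  187.] [30. 34. 19.]
scene reagent_bottle 0.62 [442. 336.  40.  44.] n 1307 med [488. 566. 130.] top [464. 563. 160.] [65. 66. 14.]
```

View pics/topz.png

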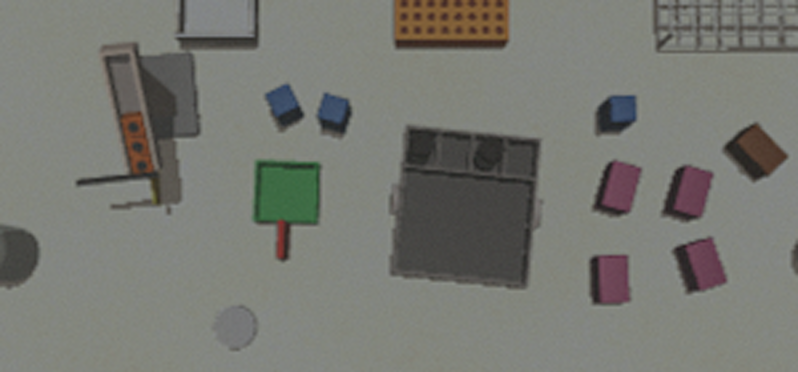

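View pics/scenez.png

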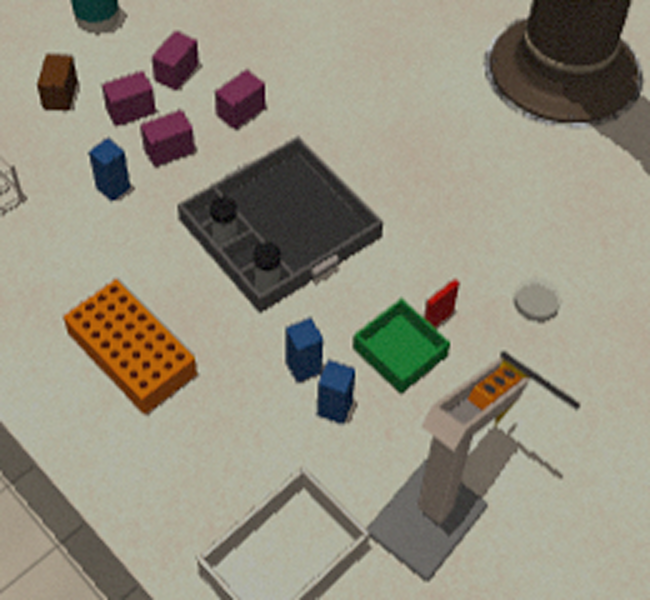

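```bash
cat > m.py <<'E'
from h import *
def rect(xy):
    (c,(w,h),a)=cv2.minAreaRect((xy*1000).astype(np.float32)); return np.round(c,1),round(w,1),round(h,1),round(a,1)
E
python3 - <<'E'
from m import *
z=np.load('c0.npz');Pt,Ps,ft,fs=z['Pt'],z['Ps'],z['ft'],z['fs']
for nm,P,f in(('top',Pt,ft),('scene',Ps,fs)):
  hsv=cv2.cvtColor(f,cv2.COLOR_RGB2HSV)
  ok=~np.isnan(P[...,0])
  H,S,V=[hsv[...,i].astype(int) for i in range(3)]
  sel={'mauve':(H>150)&(H<172)&(S>80),'blue':(H>100)&(H<125)&(S>90),'green':(H>50)&(H<75)&(S>120),'red':((H<5)|(H>174))&(S>150),'yellow':(H>18)&(H<35)&(S>100),'amber':(H>8)&(H<18)&(S>150)}
  for k,m in sel.items():
    m=m&ok&(P[...,0]<1)&(P[...,0]>.25)
    if k=='mauve': m&=P[...,2]>.05
    if k=='blue': m&=(P[...,2]>.079)&(P[...,2]<.095)
    if k=='green': m&=P[...,2]>.028
    n,l,st,_=cv2.connectedComponentsWithStats(m.astype(np.uint8),connectivity=8)
    for i in range(1,n):
      if st[i,4]<6: continue
      p=P[l==i]; print(nm,k,st[i],'z',np.round(np.percentile(p[:,2],[5,95])*1000),'rect',*rect(p[:,:2]),'mean',np.round(p.mean(0)*1000))
E
```

```text
top mauve [357 201  13  18 169] z [51. 60.] rect [ 550.1 -278.2] 39.0 62.2 74.3 mean [ 550. -278.   55.]
top mauve [383 203  14  18 170] z [52. 60.] rect [ 543.5 -375.4] 38.9 62.1 73.2 mean [ 543. -375.   56.]
top mauve [388 230  15  19 162] z [51. 60.] rect [ 445.1 -388.5] 61.9 39.6 16.5 mean [ 446. -390.   55.]
top mauve [355 236  11  18 173] z [51. 60.] rect [ 424.9 -264.5] 37.4 61.2 88.8 mean [ 426. -264.   55.]
top blue [231 172  11  12  81] z [80. 89.] rect [663.7 180.9] 34.0 30.1 23.6 mean [663. 180.  84.]
top blue [250 176  11  10  76] z [81. 89.] rect [651.2 112.9] 31.7 33.1 70.2 mean [651. 113.  85.]
top blue [359 176  10  10  81] z [80. 88.] rect [ 653.  -277.4] 34.6 32.1 6.8 mean [ 652. -277.   84.]
top red [235 223   1  14  14] z [70. 78.] rect [477.5 181.5] 45.7 1.0 0.6 mean [478. 182.  74.]
top amber [279 134   2   8   9] z [38. 50.] rect [822.4  24.3] 28.1 3.7 0.0 mean [823.  26.  44.]
top amber [318 134   3   4   8] z [36. 47.] rect [ 829.6 -124.8] 14.3 6.3 20.4 mean [ 831. -124.   43.]
top amber [176 183   8  12  30] z [192. 213.] rect [605.  347.7] 32.9 21.5 4.7 me
[... 4549 characters left out ...]
3] 91.6 45.1 28.5 mean [  469. -2070.  -667.]
scene amber [  8 105  54  27 148] z [-682. -649.] rect [  693.5 -2065.4] 343.5 61.9 1.7 mean [  697. -2068.  -666.]
scene amber [  0 130  13  17  88] z [-749. -658.] rect [  911.  -2067.2] 60.5 70.8 66.2 mean [  906. -2067.  -708.]
scene amber [175 162  15  22 205] z [12. 61.] rect [ 606.7 -468.5] 66.4 40.7 40.4 mean [ 612. -463.   46.]
scene amber [188 171   2   5   6] z [ 5. 28.] rect [ 583.6 -465.4] 14.2 2.3 53.6 mean [ 583. -466.   17.]
scene amber [ 186  252   53   53 1335] z [14. 50.] rect [802.1 -46.9] 83.8 161.0 0.2 mean [807. -37.  41.]
scene amber [347 287  22  17 154] z [179. 213.] rect [601.3 349.6] 89.4 28.2 6.2 mean [602. 348. 199.]
```

```bash
python3 - <<'E'
from m import *
from scipy.spatial.transform import Rotation as Ro
z=np.load('c0.npz');Pt,Ps,ft,fs=z['Pt'],z['Ps'],z['ft'],z['fs']
d=snap('wrist');o=r.get_obs()
Rc=cv2.Rodrigues(np.array(d['rvec'],float))[0];cp=-Rc.T@np.array(d['tvec']).ravel()
Rt=Ro.from_rotvec(o['ee_rot']).as_matrix();print('toolR',Rt.round(3))
print('cam in tool',(Rt.T@(cp-o['eef_pos'])).round(4),'\n',(Rc@Rt).round(3)); print(d['mtx'],d['dist_coeffs'])
# dispenser
for nm,P in(('top',Pt),('scene',Ps)):
  p=P.reshape(-1,3);p=p[~np.isnan(p[:,0])]
  m=(p[:,0]>.45)&(p[:,0]<.8)&(p[:,1]>.28)&(p[:,1]<.46)&(p[:,2]>.10)
  q=p[m]
  for x0 in np.arange(.50,.76,.02):
    s=q[(q[:,0]>x0)&(q[:,0]<=x0+.02)]
    if len(s): print(nm,round(x0,2),len(s),'y',np.round([s[:,1].min()*1000,s[:,1].max()*1000]),'z',np.round(np.percentile(s[:,2],[0,50,100])*1000))
E
```

```text
toolR [[ 0.268  0.964  0.   ]
 [ 0.964 -0.268  0.   ]
 [ 0.     0.    -1.   ]]
cam in tool [-0.0007 -0.0815 -0.0698] 
 [[ 1.    -0.    -0.001]
 [ 0.     0.948 -0.317]
 [ 0.001  0.317  0.948]]
[[340.53246928   0.         289.80778651]
 [  0.         340.53246928 208.89586749]
 [  0.           0.           1.        ]] [-0.01484894  0.          0.          0.          0.        ]
top 0.52 16 y [342. 421.] z [101. 146. 186.]
top 0.54 103 y [323. 423.] z [104. 182. 189.]
top 0.56 91 y [324. 367.] z [156. 182. 197.]
top 0.58 102 y [326. 369.] z [160. 194. 207.]
top 0.6 95 y [328. 370.] z [177. 207. 219.]
top 0.62 96 y [331. 374.] z [189. 204. 231.]
top 0.64 130 y [333. 374.] z [101. 210. 246.]
top 0.66 141 y [335. 378.] z [101. 222. 260.]
top 0.68 101 y [337. 379.] z [125. 247. 266.]
top 0.7 7 y [340. 360.] z [237. 240. 244.]
scene 0.54 155 y [322. 423.] z [164. 184. 193.]
scene 0.56 79 y [322. 365.] z [160. 183. 196.]
scene 0.58 81 y [324. 368.] z [165. 195. 209.]
scene 0.6 93 y [327. 370.] z [178. 207. 221.]
scene 0.62 125 y [329. 371.] z [189. 206. 233.]
scene 0.64 95 y [331. 374.] z [102. 214. 244.]
scene 0.66 124 y [334. 376.] z [105. 217. 256.]
scene 0.68 351 y [335. 378.] z [101. 185. 265.]
scene 0.7 49 y [337. 380.] z [237. 243. 250.]
```

```bash
python3 - <<'E'
from m import *
from scipy.optimize import least_squares
z=np.load('c0.npz');Pt,Ps,ft,fs=z['Pt'],z['Ps'],z['ft'],z['fs']
# case wall tops
for nm,P in(('top',Pt),('scene',Ps)):
  p=P.reshape(-1,3);p=p[~np.isnan(p[:,0])]
  m=(p[:,0]>.39)&(p[:,0]<.66)&(p[:,1]>-.21)&(p[:,1]<.06)&(p[:,2]>.03)&(p[:,2]<.039)
  q=p[m][:,:2]*1000
  def res(t,q):
    c,s=np.cos(t[2]),np.sin(t[2]);u=q-t[:2];X=c*u[:,0]+s*u[:,1];Y=-s*u[:,0]+c*u[:,1]
    # distance to wall segments centre lines
    segs=[((-100.5,-92.5),(-100.5,92.5)),((100.5,-92.5),(100.5,92.5)),((46,-92.5),(46,92.5)),((-100.5,92.5),(100.5,92.5)),((-100.5,-92.5),(100.5,-92.5)),((48,-46),(98,-46)),((48,0),(98,0)),((48,46),(98,46))]
    D=[]
    for a,b in segs:
      a=np.array(a);b=np.array(b);L=b-a;w=np.stack([X,Y],1)-a;k=np.clip(w@L/(L@L),0,1)
      D.append(np.linalg.norm(w-k[:,None]*L,axis=1))
    return np.min(D,0)
  best=min((least_squares(res,[520+dx,-70+dy,a],args=(q,),loss='soft_l1',f_scale=3) for dx in(-5,5) for dy in(-5,5) for a in(-.08,0)),key=lambda b:b.cost)
  print(nm,len(q),best.x,np.degrees(best.x[2]),best.cost/len(q))
E
```

```text
top 360 [ 5.25571867e+02 -6.68427816e+01 -1.03057587e-01] -5.904764777416775 1.7093182004801968
scene 512 [ 5.28646601e+02 -6.83601533e+01 -1.07776256e-01] -6.1751246194915685 3.939649395175479
```

>>> step_arm([
  [28,-38,0,0,0,1.2,0],
  [28,-38,0,0,0,1.2,0],
  [28,-38,0,0,0,1.2,0],
  [28,-38,0,0,0,1.2,0],
  [28,-38,0,0,0,1.2,0],
  [28,-38,0,0,0,1.2,0],
  [28,-38,0,0,0,1.2,0],
  [28,-38,0,0,0,1.2,0],
  [28,-38,0,0,0,1.2,0],
  [28,-38,0,0,0,1.2,0],
  [23,-38,0,0,0,1.2,0],
  [0,0,0,0,0,0,0],
], squeeze=40)

```text
clock: 2.5
eef_pos: [0.4732, 0.178, 0.3043]
ee_rot: [2.273, 2.164, 0.0]
force: [-0.2, 0.5, -0.1]
grip_width: 0.0853
```

```bash
python3 - <<'E'
from m import *
o=r.get_obs();print(o['eef_pos'],o['ee_rot'],o['joints'],o['clock'])
d=snap('wrist','w1.png');np.savez('w1.npz',P=cloud(d),f=d['frame'])
E
```

```text
[0.47315513 0.17802625 0.30430482] [2.27316201e+00 2.16435932e+00 1.12772362e-04] [-0.64990018  0.20369752  0.22544387  1.89377507 -0.04911462  1.04866318
  1.11726896] 2.5
```

View pics/w1.png

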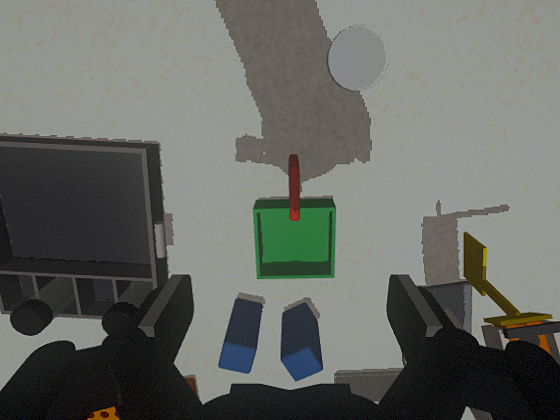

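The wrist view shows the tray at (295,240), handle (294,185), the paddle (475,262), the case left and two bricks. Measure the tray, paddle and case from it.

```bash
cat >> m.py <<'E'
from scipy.optimize import least_squares
def hsvm(f):
    hsv=cv2.cvtColor(f,cv2.COLOR_RGB2HSV).astype(int); return hsv[...,0],hsv[...,1],hsv[...,2]
def casefit(P,x0=(527,-67,-.105)):
  p=P.reshape(-1,3);p=p[~np.isnan(p[:,0])]
  m=(p[:,0]>.39)&(p[:,0]<.66)&(p[:,1]>-.21)&(p[:,1]<.06)&(p[:,2]>.031)&(p[:,2]<.039)
  q=p[m][:,:2]*1000
  segs=[((-100.5,-92.5),(-100.5,92.5)),((100.5,-92.5),(100.5,92.5)),((46,-92.5),(46,92.5)),((-100.5,92.5),(100.5,92.5)),((-100.5,-92.5),(100.5,-92.5)),((48,-46),(98,-46)),((48,0),(98,0)),((48,46),(98,46))]
  def res(t,q):
    c,s=np.cos(t[2]),np.sin(t[2]);u=q-t[:2];X=c*u[:,0]+s*u[:,1];Y=-s*u[:,0]+c*u[:,1]
    D=[]
    for a,b in segs:
      a=np.array(a);b=np.array(b);L=b-a;w=np.stack([X,Y],1)-a;k=np.clip(w@L/(L@L),0,1)
      D.append(np.linalg.norm(w-k[:,None]*L,axis=1))
    return np.min(D,0)
  b=least_squares(res,x0,args=(q,),loss='soft_l1',f_scale=2,x_scale=[1,1,.01])
  return np.round(b.x[:2],1),round(np.degrees(b.x[2]),2),len(q),b.cost/len(q)
E
python3 - <<'E'
from m import *
z=np.load('w1.npz');P,f=z['P'],z['f'];H,S,V=hsvm(f)
ok=~np.isnan(P[...,0])
print('case',casefit(P))
for k,m in {'green':(H>45)&(H<80)&(S>120)&(P[...,2]>.03)&(P[...,2]<.04),'red':((H<6)|(H>172))&(S>120)&(P[...,2]>.06),'yellow':(H>20)&(H<34)&(S>120)}.items():
  n,l,st,_=cv2.connectedComponentsWithStats((m&ok).astype(np.uint8),connectivity=8)
  for i in range(1,n):
    if st[i,4]<30: continue
    p=P[l==i]; print(k,st[i],'z',np.round(np.percentile(p[:,2],[1,50,99])*1000),'rect',*rect(p[:,:2]),'mean',np.round(p.mean(0)*1000))
    if k=='yellow':
      for a,b in((.07,.085),(.085,.1),(.1,.115),(.115,.14),(.14,.165),(.165,.18),(.18,.2)):
        s=p[(p[:,2]>a)&(p[:,2]<b)]
        if len(s)>5: print(a,len(s),rect(s[:,:2]),np.round(s.min(0)*1000),np.round(s.max(0)*1000))
E
```

```text
case (array([527.7, -69.1]), np.float64(-6.02), 3433, np.float64(2.4284519454674385))
green [253 207  83  72 889] z [32. 34. 35.] rect [546.7 178.7] 87.1 84.7 88.3 mean [545. 181.  34.]
red [289 164  11  57 489] z [64. 74. 76.] rect [478.1 180.9] 8.7 51.3 88.5 mean [476. 181.  74.]
yellow [ 464  232   88   94 1966] z [ 75. 110. 174.] rect [572.8 362.8] 103.0 42.3 45.6 mean [550. 342. 123.]
0.07 230 (array([547. , 343.1]), 48.2, 2.2, 5.2) [523. 340.  74.] [571. 346.  85.]
0.085 370 (array([546.8, 342.3]), 48.5, 3.2, 3.9) [523. 340.  85.] [571. 346. 100.]
0.1 457 (array([546.3, 343.6]), 48.1, 4.7, 7.1) [522. 339. 100.] [570. 347. 115.]
0.115 223 (array([558.5, 344. ]), 4.2, 10.9, 80.1) [553. 343. 115.] [564. 347. 140.]
0.14 337 (array([558.9, 339.7]), 12.1, 34.3, 7.0) [551. 322. 140.] [564. 356. 165.]
0.165 345 (array([550.8, 340.2]), 8.6, 36.8, 10.9) [546. 322. 165.] [558. 358. 175.]
```

>>> step_arm([
  [1,3,-40,0,0,1.2,0],
  [0,0,-45,0,0,0,0],
  [0,0,-45,0,0,0,0],
  [0,0,-35,0,0,0,0],
  [0,0,0,0,0,0,0],
])

```text
clock: 3.05
eef_pos: [0.468, 0.1874, 0.135]
ee_rot: [-2.239, -2.2, 0.012]
force: [-0.6, -0.7, -0.2]
grip_width: 0.0855
```

```bash
python3 - <<'E'
from m import *
o=r.get_obs();print(o['eef_pos'],o['ee_rot'],o['clock'])
d=snap('wrist','w2.png');P=cloud(d);H,S,V=hsvm(d['frame'])
m=((H<6)|(H>172))&(S>120)&(P[...,2]>.06)
print(rect(P[m][:,:2]))
E
```

```text
[0.46804997 0.1874411  0.13499575] [-2.23893571 -2.19966017  0.01218408] 3.05
(array([476.9, 187. ]), 146.6, 54.1, 88.5)
```

View pics/w2.png

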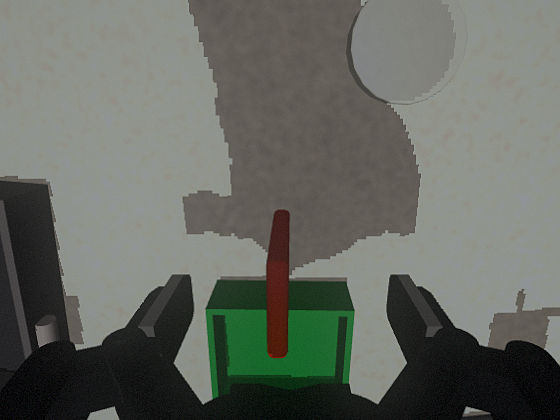

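>>> step_arm([
  [0,0,0,0,0,0,0],
  [0,0,0,0,0,0,0],
])

```text
clock: 3.3
eef_pos: [0.4723, 0.1881, 0.141]
ee_rot: [2.242, 2.2, 0.006]
force: [-0.3, -0.5, 0.6]
grip_width: 0.085
```

```bash
python3 - <<'E'
from m import *
o=r.get_obs();print(o['eef_pos'],o['ee_rot'],o['clock'])
d=snap('wrist');P=cloud(d);H,S,V=hsvm(d['frame'])
m=((H<6)|(H>172))&(S>120)&(P[...,2]>.06)&(P[...,2]<.08)
print(rect(P[m][:,:2]))
E
```

```text
[0.47227315 0.18811692 0.14102675] [2.24203385 2.19954607 0.00568864] 3.3
(array([478.1, 180.7]), 9.3, 51.4, 88.6)
```

>>> step_arm([
  [2,-7,-12,0,0,-0.3,0],
  [0,0,-20,0,0,0,0],
  [0,0,0,0,0,0,0],
  [0,0,0,0,0,0,0.5],
  [0,0,0,0,0,0,1],
  [0,0,0,0,0,0,1],
  [0,0,0,0,0,0,1],
  [0,0,0,0,0,0,1],
  [0,0,0,0,0,0,1],
], squeeze=80)

```text
clock: 4.25
eef_pos: [0.4734, 0.1805, 0.1074]
ee_rot: [2.248, 2.194, 0.001]
force: [-1.6, -0.3, 4.4]
grip_width: 0.0091
```

>>> step_arm([
  [0,0,20,0,0,0,1],
  [0,0,30,0,0,0,1],
  [0,0,26,0,0,0,1],
  [1,22,0,0,0,1.9,1],
  [2,22,0,0,0,1.9,1],
  [1,22,0,0,0,1.9,1],
  [2,21,0,0,0,1.9,1],
  [0,0,0,0,0,0,1],
  [0,0,0,0,0,0,1],
  [0,0,0,0,0,0,1],
])

```text
clock: 5.25
eef_pos: [0.479, 0.2667, 0.1822]
ee_rot: [2.099, 2.338, -0.003]
force: [-0.1, -0.5, -1.0]
grip_width: 0.0089
```

```bash
python3 - <<'E'
from m import *
o=r.get_obs();print(o['eef_pos'],o['ee_rot'],np.degrees(2*np.arctan2(o['ee_rot'][1],o['ee_rot'][0])),o['grip_width'],o['clock'])
for c in('wrist','scene','top'):
  d=snap(c,c+'3.png');P=cloud(d);H,S,V=hsvm(d['frame'])
  g=(H>45)&(H<80)&(S>120)&(P[...,2]>.06)
  p=P[g];print(c,'tray z',np.percentile(p[:,2],[1,50,99]).round(3)); t=p[p[:,2]>.102];print(rect(t[:,:2]),len(t),t[:,2].mean())
  y=(H>20)&(H<34)&(S>120)&(P[...,2]>.07)&(P[...,2]<.115)&(P[...,1]>.3)
  if y.sum()>20: print('pad',rect(P[y][:,:2]))
E
```

```text
[0.4790258  0.26667525 0.18221388] [ 2.09866142  2.33764669 -0.00261135] 96.16712131805167 0.008940045437896274 5.25
wrist tray z [0.077 0.174 0.198]
(array([483.7, 272.5]), 47.3, 107.0, 5.1) 1398 0.18289536006479823
pad (array([545. , 342.6]), 20.0, 1.0, 6.1)
scene tray z [0.075 0.085 0.302]
(array([331. ,  36.7]), 1656.3, 515.4, 87.1) 180 0.14714646886092458
top tray z [0.08  0.278 0.32 ]
(array([ 439.1, -237.9]), 1090.6, 229.3, 85.7) 98 0.26836040379805154
```

View pics/wrist3.png

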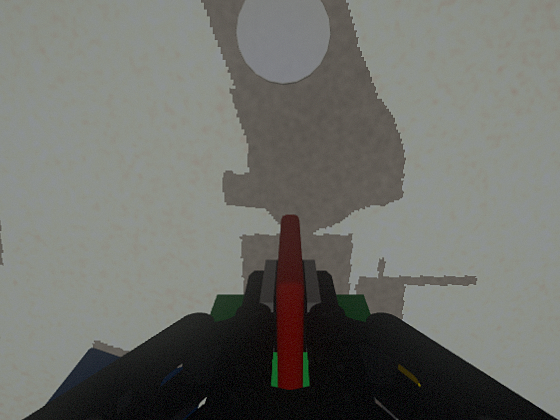

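View pics/scene3.png

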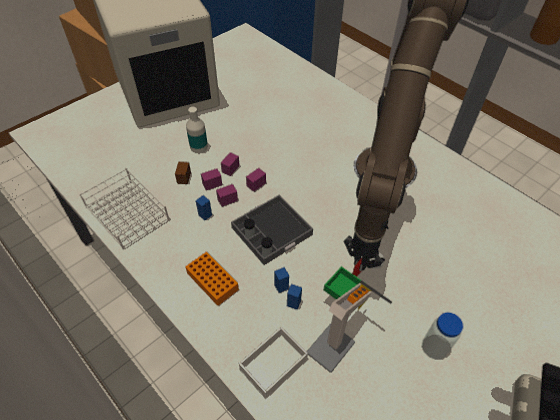

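```bash
python3 - <<'E'
from m import *
for c in('scene','top'):
  d=snap(c);P=cloud(d);H,S,V=hsvm(d['frame'])
  g=(H>45)&(H<80)&(S>100)&(P[...,2]>.06)&(P[...,2]<.13)&(abs(P[...,0]-.55)<.08)&(abs(P[...,1]-.275)<.08)
  p=P[g];print(c,len(p),np.percentile(p[:,2],[1,25,50,75,99]).round(3));t=p[p[:,2]>.1];print(rect(p[:,:2]),len(t),len(t)>2 and rect(t[:,:2]))
E
```

```text
scene 628 [0.075 0.08  0.084 0.098 0.114]
(array([554.5, 267.2]), 89.4, 69.7, 4.5) 139 (array([554.5, 267.1]), 89.7, 69.3, 4.1)
top 367 [0.072 0.077 0.079 0.082 0.112]
(array([551.2, 274.6]), 82.1, 84.5, 6.4) 56 (array([551.2, 274.5]), 82.3, 84.1, 6.7)
```

>>> step_arm([
  [-1,10,0,0,0,0,1],
  [-1,10,0,0,0,0,1],
  [-1,9,0,0,0,0,1],
  [-1,9,0,0,0,0,1],
  [-1,9,0,0,0,0,1],
  [-1,9,0,0,0,0,1],
  [-1,10,0,0,0,0,1],
  [0,0,0,0,0,0,1],
  [0,0,0,0,0,0,1],
  [0,0,0,0,0,0,1],
  [0,0,0,0,0,0,1],
  [0,0,0,0,0,0,1],
])

```text
clock: 6.7
eef_pos: [0.4723, 0.3327, 0.1828]
ee_rot: [2.099, 2.337, -0.0]
force: [0.4, -1.1, -2.9]
grip_width: 0.0092
```

```bash
python3 - <<'E'
from m import *
o=r.get_obs();print(o['eef_pos'],o['force'],o['grip_width'],o['clock'])
for c in('scene','top'):
  d=snap(c); 
  f=d['frame'][260:360,300:420] if c=='scene' else d['frame'][150:240,140:260]
  cv2.imwrite(f'pics/{c}4.png',cv2.resize(f[:,:,::-1],None,fx=5,fy=5,interpolation=cv2.INTER_CUBIC))
E
```

```text
[0.47229857 0.33272799 0.18284215] [ 0.42687869 -1.06192618 -2.94978562] 0.009159463049308154 6.7
```

View pics/scene4.png

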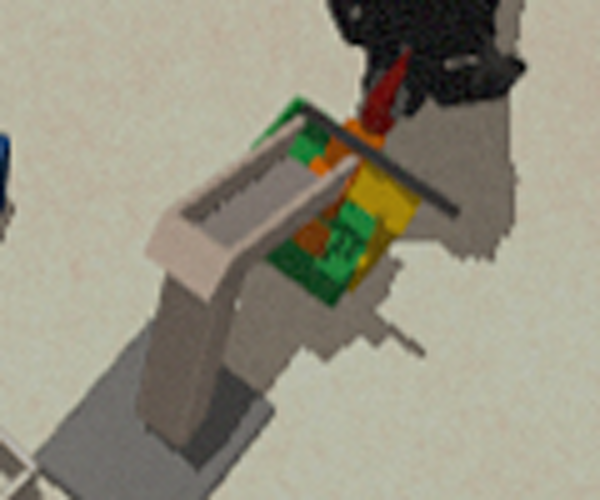

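View pics/top4.png

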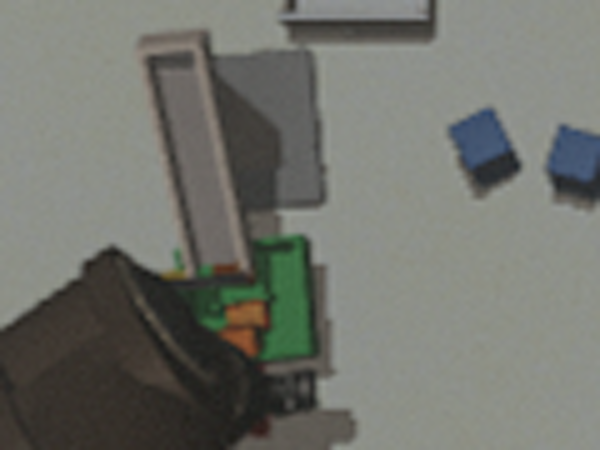

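>>> step_arm([
  [0.5,-5,0,0,0,0,1],
  [1,-9,0,0,0,0,1],
  [1,-9,0,0,0,0,1],
  [1,-9,0,0,0,0,1],
  [1,-12,0,0,0,0,1],
  [1,-12,0,0,0,0,1],
  [2,-16,0,0,0,0,1],
  [2,-16,0,0,0,0,1],
  [2,-16,0,0,0,0,1],
  [0,-6,0,0,0,0,1],
  [0,0,0,0,0,0,1],
])

```text
clock: 7.9
eef_pos: [0.4839, 0.2218, 0.183]
ee_rot: [2.101, 2.336, -0.0]
force: [0.4, 0.3, -2.9]
grip_width: 0.0093
```

```bash
python3 - <<'E'
from m import *
o=r.get_obs();print(o['eef_pos'],o['ee_rot'],o['force'],o['grip_width'],o['clock'])
for c in('scene','top'):
  d=snap(c); P=cloud(d)
  f=d['frame'][210:360,260:420] if c=='scene' else d['frame'][150:260,150:310]
  cv2.imwrite(f'pics/{c}5.png',cv2.resize(f[:,:,::-1],None,fx=4,fy=4,interpolation=cv2.INTER_CUBIC))
  print(c,casefit(P))
E
```

```text
[0.48392923 0.22182217 0.18298578] [ 2.10071082e+00  2.33578557e+00 -2.40907704e-04] [ 0.41408731  0.27555642 -2.86428196] 0.00925075172574715 7.9
scene (array([528.9, -68.4]), np.float64(-6.29), 474, np.float64(3.235564117884223))
top (array([525.7, -66.9]), np.float64(-6.03), 334, np.float64(1.6080343742895338))
```

View pics/scene5.png

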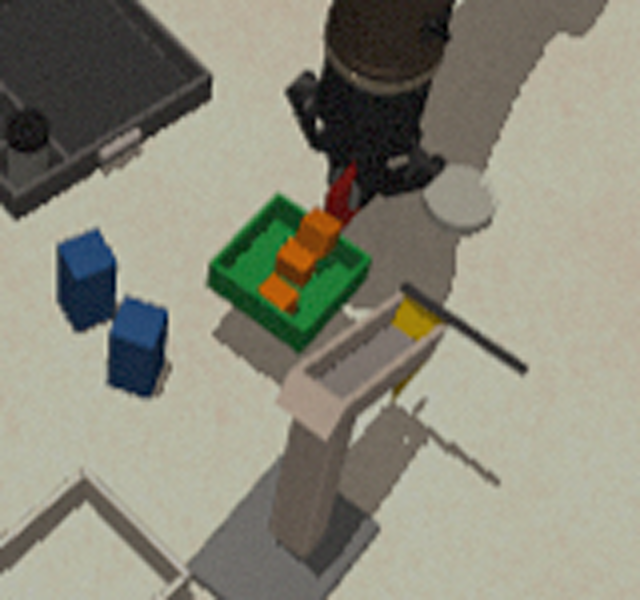

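View pics/top5.png

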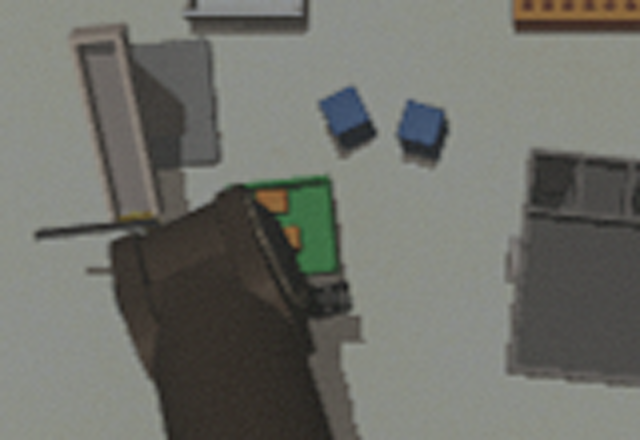

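>>> step_arm([
  [-3,-12,0,0,0,-1,1],
  [-4,-22,0,0,0,-1,1],
  [-4,-28,0,0,0,-1.2,1],
  [-4,-28,0,0,0,-1.2,1],
  [-4,-28,0,0,0,-1.2,1],
  [-4,-28,0,0,0,-1.2,1],
  [-4,-28,0,0,0,-1.2,1],
  [-4,-28,0,0,0,-1.2,1],
  [0,-28,0,0,0,-1.2,1],
  [0,-25,0,0,0,-1,1],
  [0,-18,0,0,0,-0.8,1],
  [0,-10,0,0,0,0,1],
])

```text
clock: 9.2
eef_pos: [0.4515, -0.0625, 0.183]
ee_rot: [2.339, 2.097, -0.001]
force: [0.2, 0.6, -2.4]
grip_width: 0.009
```

>>> step_arm([
  [0,0,-10,0,0,0,1],
  [0,0,-10,0,0,0,1],
  [0,0,-10,0,0,0,1],
  [0,0,0,0,0,0,1],
  [0,0,0,0,0,0,1],
])

```text
clock: 9.7
eef_pos: [0.4524, -0.0592, 0.1523]
ee_rot: [-2.333, -2.103, 0.002]
force: [-0.0, 0.6, -2.8]
grip_width: 0.0091
```

```bash
python3 - <<'E'
from m import *
o=r.get_obs();print(o['eef_pos'],np.degrees(2*np.arctan2(o['ee_rot'][1],o['ee_rot'][0])),o['force'],o['grip_width'],o['clock'])
for c in('scene','top','wrist'):
  d=snap(c); P=cloud(d);H,S,V=hsvm(d['frame'])
  if c=='wrist': cv2.imwrite(f'pics/{c}6.png',d['frame'][:,:,::-1])
  else:
   f=d['frame'][180:280,210:330] if c=='scene' else d['frame'][170:260,250:350]
   cv2.imwrite(f'pics/{c}6.png',cv2.resize(f[:,:,::-1],None,fx=5,fy=5,interpolation=cv2.INTER_CUBIC))
  g=(H>45)&(H<80)&(S>90)&(P[...,2]>.04)&(P[...,2]<.1)&(abs(P[...,0]-.526)<.07)&(abs(P[...,1]+.068)<.07)
  p=P[g];print(c,len(p),rect(p[:,:2]),np.percentile(p[:,2],[2,50,98]).round(3))
  a=(H>5)&(H<20)&(S>150)&(P[...,2]>.04)&(P[...,2]<.15)&(abs(P[...,0]-.526)<.07)&(abs(P[...,1]+.068)<.07)
  p=P[a]
  if len(p): print('amber z',np.percentile(p[:,2],[2,50,98]).round(3),p.min(0).round(3),p.max(0).round(3))
E
```

```text
[ 0.45244079 -0.05918138  0.15230579] -275.94867948556885 [-0.01196396  0.56910185 -2.75805585] 0.009118420407423927 9.7
scene 538 (array([515.2, -65.7]), 94.7, 111.4, 85.4) [0.045 0.062 0.084]
amber z [0.052 0.077 0.103] [ 0.468 -0.078  0.044] [ 0.563 -0.046  0.106]
top 166 (array([543.5, -66.7]), 50.1, 86.0, 0.1) [0.043 0.05  0.083]
amber z [0.068 0.071 0.075] [ 0.54  -0.071  0.068] [ 0.544 -0.067  0.075]
wrist 1297 (array([484.2, -63.2]), 88.0, 2.6, 84.1) [0.046 0.057 0.07 ]
amber z [0.093 0.099 0.132] [ 0.457 -0.073  0.092] [ 0.5   -0.054  0.134]
```

View pics/scene6.png

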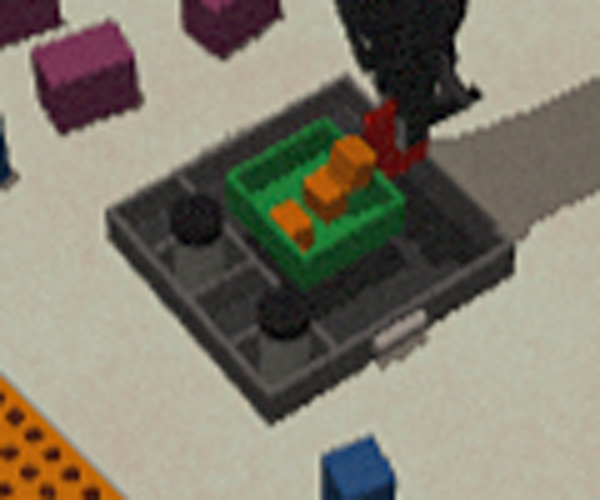

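View pics/top6.png

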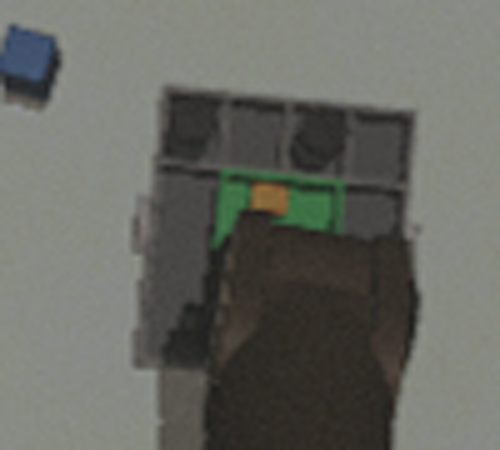

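View pics/wrist6.png

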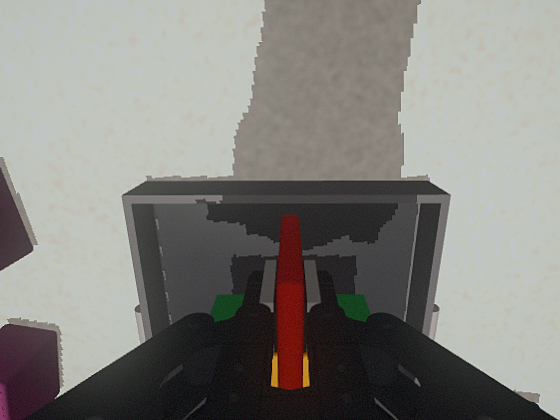

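```bash
python3 - <<'E'
from m import *
d=snap('scene');P=cloud(d);H,S,V=hsvm(d['frame'])
cv2.imwrite('pics/s7.png',cv2.resize(d['frame'][200:245,250:305,::-1],None,fx=12,fy=12,interpolation=cv2.INTER_CUBIC))
a=(H>5)&(H<20)&(S>150)&(P[...,2]>.04)&(P[...,2]<.15)&(abs(P[...,0]-.526)<.07)&(abs(P[...,1]+.068)<.07)
v,u=np.where(a)
# in tray frame
t=np.radians(-5.95);c=np.array([.4524+.0726*np.cos(t)+.002,-.0592+.0726*np.sin(t)])
for y in range(v.min(),v.max()+1):
  print(y,' '.join(f"{x}:({(np.cos(t)*(P[y,x,0]-c[0])+np.sin(t)*(P[y,x,1]-c[1]))*1000:.0f},{(-np.sin(t)*(P[y,x,0]-c[0])+np.cos(t)*(P[y,x,1]-c[1]))*1000:.0f},{P[y,x,2]*1000-45:.0f})" for x in u[v==y][::2]))
E
```

```text
207 279:(-33,-7,54) 281:(-42,-8,47)
208 277:(-24,-6,56) 279:(-31,-4,53) 281:(-38,-2,51)
209 276:(-22,-9,50) 278:(-25,-2,55) 280:(-31,2,55) 282:(-37,5,53)
210 276:(-18,-4,53) 278:(-23,1,54) 280:(-28,6,55) 282:(-32,11,57) 284:(-38,14,56)
211 276:(-18,-3,49) 278:(-24,0,48) 280:(-27,7,52) 282:(-31,13,55) 284:(-38,14,51)
212 275:(-16,-6,41) 277:(-18,2,48) 279:(-20,10,55) 281:(-26,13,53) 283:(-32,16,52) 288:(-65,2,13)
213 275:(-16,-5,37) 277:(-19,1,41) 279:(-20,11,50) 281:(-26,14,49) 283:(-33,15,45)
214 273:(-10,-9,32) 275:(-17,-7,30) 277:(-17,4,41) 279:(-18,13,48) 281:(-23,18,50) 283:(-37,11,32)
215 271:(-2,-9,34) 273:(-7,-4,34) 275:(-13,-2,32) 277:(-17,3,34) 279:(-20,11,40) 281:(-25,15,41) 283:(-33,16,35)
216 271:(-1,-8,29) 273:(-6,-4,30) 275:(-12,-0,29) 277:(-16,6,32) 279:(-18,13,38) 281:(-25,15,34) 283:(-37,10,21)
217 271:(1,-5,28) 273:(-4,-1,29) 275:(-9,3,30) 277:(-14,8,30) 279:(-17,15,36)
218 271:(-1,-8,19) 273:(-0,4,31) 275:(-4,10,35) 277:(-12,11,30) 279:(-27,3,10)
219 271:(2,-5,19) 273:(2,8,32) 275:(-4,11,31) 277:(-12,11,24)
220 267:(20,-2,31) 271:(0,-6,11) 273:(-3,1,15) 275:(-2,13,30) 277:(-9,14,24)
221 264:(31,-4,32) 266:(29,4,38) 268:(19,2,28) 272:(-1,-3,7) 274:(4,15,30) 276:(-7,12,19) 278:(-15,12,12)
222 264:(34,1,34) 266:(27,2,29) 268:(22,6,29) 270:(16,10,29) 274:(0,10,16) 276:(-6,13,14)
223 264:(35,2,29) 266:(32,9,35) 268:(26,12,34) 270:(20,16,33) 275:(-3,12,11)
224 267:(31,14,34) 269:(26,18,34) 271:(20,21,33)
225 267:(31,14,28) 269:(28,21,34) 271:(21,21,28)
226 267:(34,18,30) 269:(27,18,24) 271:(19,20,20)
227 269:(28,20,21) 271:(18,17,11)
228 269:(27,19,14) 271:(21,22,12)
```

View pics/s7.png

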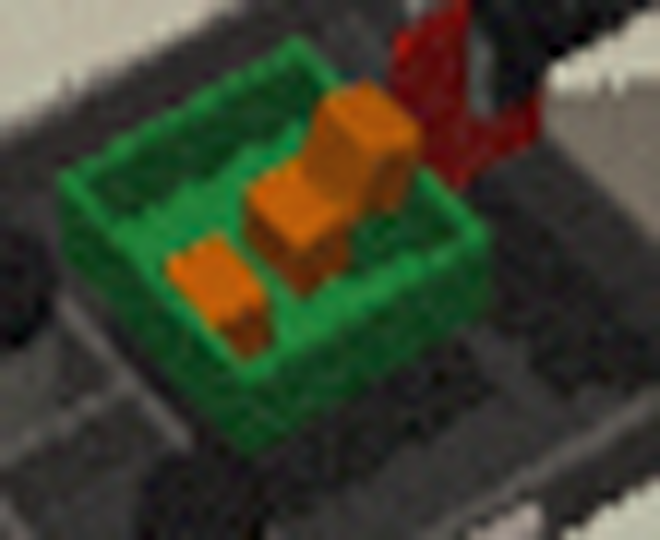

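The third amber block (scene6 zoom at (350,160)) is perched on the handle-side rim and on the middle block. I'll set the tray down first, then reseat that block.

>>> step_arm([
  [0.5,-2.5,-8,0,0,0,1],
  [0,0,-9,0,0,0,1],
  [0,0,-8,0,0,0,1],
  [0,0,-7,0,0,0,1],
  [0,0,0,0,0,0,1],
  [0,0,0,0,0,0,1],
])

```text
clock: 10.5
eef_pos: [0.453, -0.0624, 0.1206]
ee_rot: [-2.335, -2.101, 0.001]
force: [0.3, 0.2, -1.9]
grip_width: 0.0093
```

```bash
python3 - <<'E'
from m import *
o=r.get_obs();print(o['eef_pos'],np.degrees(2*np.arctan2(o['ee_rot'][1],o['ee_rot'][0])),o['force'],o['grip_width'],o['clock'])
d=snap('top');cv2.imwrite('pics/top8.png',cv2.resize(d['frame'][180:250,260:350,::-1],None,fx=8,fy=8,interpolation=cv2.INTER_CUBIC))
d=snap('wrist','wrist8.png')
d=snap('scene');cv2.imwrite('pics/scene8.png',cv2.resize(d['frame'][190:270,220:320,::-1],None,fx=7,fy=7,interpolation=cv2.INTER_CUBIC))
E
```

```text
[ 0.4530467  -0.06235617  0.120575  ] -276.02546529266846 [ 0.28706241  0.19896115 -1.91819494] 0.009298558716688653 10.5
```

View pics/top8.png

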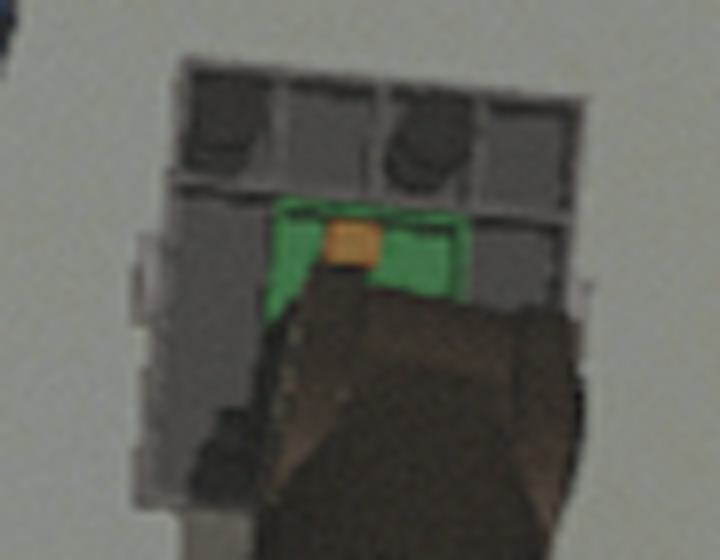

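View pics/scene8.png

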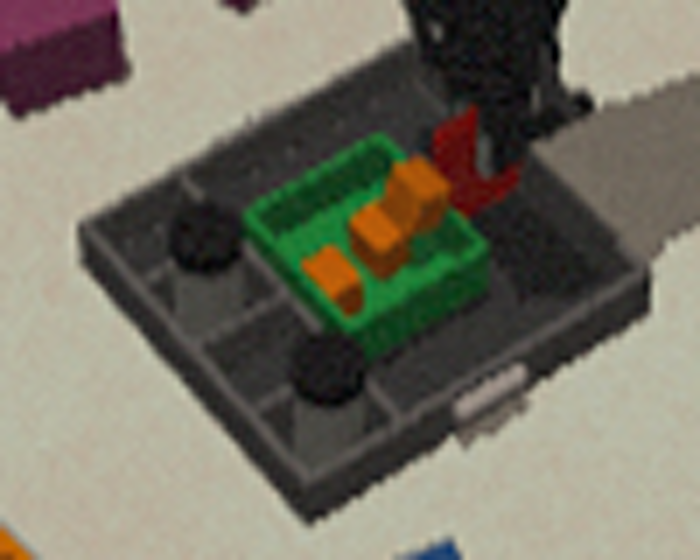

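View pics/wrist8.png

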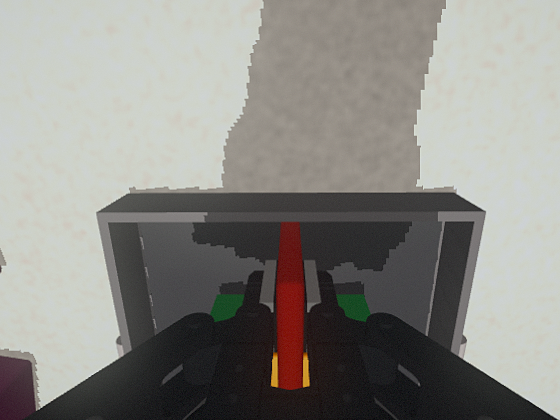

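>>> step_arm([
  [0,0,-4,0,0,0,1],
  [0,0,-3,0,0,0,1],
  [0,0,-2,0,0,0,1],
  [0,0,0,0,0,0,1],
  [0,0,0,0,0,0,1],
])

```text
clock: 11.15
eef_pos: [0.4531, -0.0622, 0.1123]
ee_rot: [-2.335, -2.102, -0.0]
force: [-4.3, 0.5, 7.8]
grip_width: 0.009
```

>>> step_arm([
  [0,0,0,0,0,0,0.85],
  [0,0,0,0,0,0,0.7],
  [0,0,0,0,0,0,0.4],
  [0,0,0,0,0,0,0],
  [0,0,0,0,0,0,0],
  [0,0,0,0,0,0,0],
  [0,0,30,0,0,0,0],
  [0,0,40,0,0,0,0],
  [-20,0,40,0,0,0,0],
  [-20,0,20,0,0,0,0],
  [0,0,0,0,0,0,0],
  [0,0,0,0,0,0,0],
])

```text
clock: 12.35
eef_pos: [0.4135, -0.0621, 0.2422]
ee_rot: [2.334, 2.102, 0.003]
force: [0.4, -0.2, 0.3]
grip_width: 0.0854
```

```bash
python3 - <<'E'
from m import *
o=r.get_obs();print(o['eef_pos'],np.degrees(2*np.arctan2(o['ee_rot'][1],o['ee_rot'][0])),o['force'],o['grip_width'],o['clock'])
d=snap('wrist','wrist9.png');P=cloud(d);np.savez('w9.npz',P=P,f=d['frame']);H,S,V=hsvm(d['frame'])
print(casefit(P))
g=(H>45)&(H<80)&(S>90)&(P[...,2]>.034)&(P[...,2]<.045);p=P[g];print('tray',rect(p[:,:2]),np.median(p[:,2]))
m=((H<6)|(H>172))&(S>120)&(P[...,2]>.07)&(P[...,2]<.09);print('handle',rect(P[m][:,:2]))
a=(H>5)&(H<22)&(S>150)&(P[...,2]>.01)&(P[...,2]<.1)&(P[...,0]<.62)
n,l,st,_=cv2.connectedComponentsWithStats(a.astype(np.uint8),connectivity=4)
for i in range(1,n):
  if st[i,4]>40:
    p=P[l==i];zz=np.percentile(p[:,2],97);t=p[p[:,2]>zz-.006];print(st[i],'top z',zz.round(4),rect(t[:,:2]),'all',rect(p[:,:2]))
E
```

```text
[ 0.41346612 -0.06205631  0.24220241] 84.00652371863988 [ 0.36990007 -0.24949796  0.34107542] 0.08538486940270144 12.35
(array([525.6, -69.8]), np.float64(-5.73), 7608, np.float64(22.07355675428679))
tray (array([525.9, -70.4]), 88.4, 85.9, 83.9) 0.038365185732167253
handle (array([514.3, -48.1]), 165.9, 24.8, 14.9)
[ 279  277   37   63 1552] top z 0.0602 (array([487. , -63.4]), 25.1, 35.8, 84.1) all (array([517.8, -67.2]), 32.0, 98.5, 89.6)
```

View pics/wrist9.png

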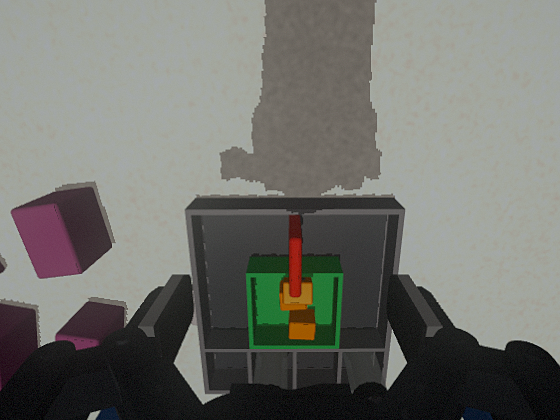

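```bash
python3 - <<'E'
from m import *
z=np.load('w9.npz');P,f=z['P'],z['f'];H,S,V=hsvm(f)
cv2.imwrite('pics/w9z.png',cv2.resize(f[240:365,230:360,::-1],None,fx=5,fy=5,interpolation=cv2.INTER_CUBIC))
t=np.radians(-6.05);c=np.array([.526,-.070])
X=(np.cos(t)*(P[...,0]-c[0])+np.sin(t)*(P[...,1]-c[1]))*1000;Y=(-np.sin(t)*(P[...,0]-c[0])+np.cos(t)*(P[...,1]-c[1]))*1000;Z=P[...,2]*1000-5
for v in range(268,345,4): print(v,' '.join(f"{u}({X[v,u]:.0f},{Y[v,u]:.0f},{Z[v,u]:.0f})" for u in range(276,322,5)))
E
```

```text
268 276(-42,-17,26) 281(-42,-12,26) 286(-42,-8,26) 291(-68,-3,74) 296(-68,0,74) 301(-67,4,72) 306(-42,11,26) 311(-42,15,26) 316(-42,20,25) 321(-42,25,26)
272 276(-42,-17,33) 281(-42,-12,33) 286(-42,-8,34) 291(-65,-3,75) 296(-65,0,75) 301(-42,6,34) 306(-42,10,32) 311(-42,15,33) 316(-42,20,32) 321(-43,24,34)
276 276(-38,-17,33) 281(-38,-12,34) 286(-38,-8,34) 291(-62,-3,75) 296(-62,0,75) 301(-39,6,34) 306(-39,10,34) 311(-40,15,36) 316(-38,20,34) 321(-38,24,34)
280 276(-16,-18,3) 281(-18,-13,7) 286(-40,-8,44) 291(-58,-3,74) 296(-58,0,74) 301(-40,6,43) 306(-41,10,45) 311(-39,15,41) 316(-16,22,3) 321(-16,27,3)
284 276(-12,-18,4) 281(-19,-13,15) 286(-40,-8,50) 291(-55,-3,75) 296(-54,1,74) 301(-40,5,50) 306(-40,10,50) 311(-40,14,50) 316(-12,23,3) 321(-12,28,3)
288 276(-7,-18,3) 281(-19,-13,22) 286(-36,-8,50) 291(-51,-3,74) 296(-51,1,74) 301(-37,5,51) 306(-37,10,51) 311(-37,14,51) 316(-7,23,4) 321(-7,28,4)
292 276(-2,-18,3) 281(-19,-12,30) 286(-33,-8,52) 291(-47,-3,74) 296(-47,1,74) 301(-33,5,52) 306(-34,10,53) 311(-33,14,52) 316(-3,23,5) 321(-2,28,3)
296 276(3,-18,3) 281(-15,-12,30) 286(-31,
[... 1111 characters left out ...]
 281(38,-13,9) 286(38,-8,8) 291(21,-3,30) 296(22,2,29) 301(21,7,30) 306(21,12,30) 311(22,17,29) 316(39,23,8) 321(37,29,9)
332 276(39,-18,14) 281(38,-13,15) 286(38,-8,15) 291(26,-3,30) 296(27,2,28) 301(26,7,29) 306(26,12,29) 311(26,17,30) 316(38,23,15) 321(39,28,14)
336 276(38,-18,20) 281(39,-13,20) 286(39,-8,19) 291(nan,nan,nan) 296(32,2,29) 301(32,7,29) 306(31,12,29) 311(31,17,30) 316(39,23,20) 321(39,28,20)
340 276(39,-18,26) 281(38,-13,27) 286(38,-8,26) 291(38,-3,27) 296(39,2,26) 301(38,7,27) 306(38,12,26) 311(37,17,28) 316(38,22,26) 321(38,27,27)
344 276(39,-18,31) 281(39,-13,32) 286(38,-8,32) 291(38,-3,32) 296(39,2,32) 301(38,7,33) 306(39,12,31) 311(39,17,32) 316(38,22,32) 321(39,27,32)
```

View pics/w9z.png

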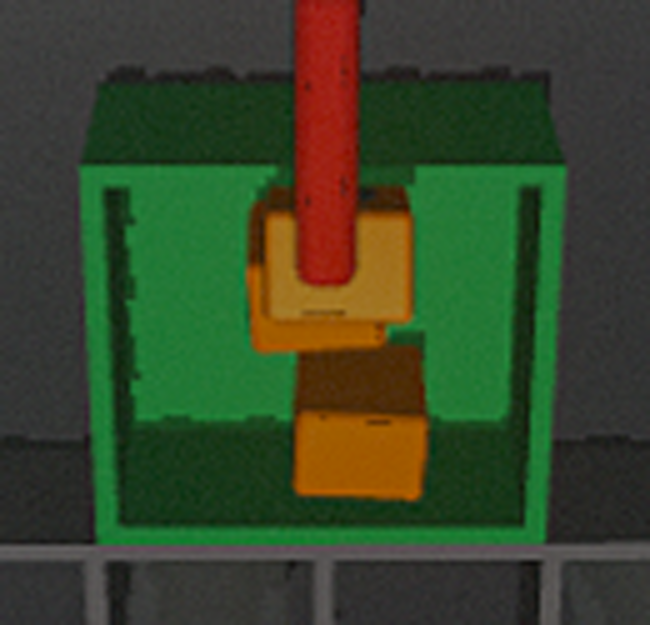

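>>> step_arm([
  [43,-1,0,0,0,0,0],
  [43,-1,0,0,0,0,0],
  [0,0,-40,0,0,0,0],
  [0,0,-40,0,0,0,0],
  [0,0,-28,0,0,0,0],
  [0,0,-20,0,0,0,0],
  [0,0,0,0,0,0,0],
  [0,0,0,0,0,0,0],
], squeeze=20)

```text
clock: 13.2
eef_pos: [0.4991, -0.0645, 0.1129]
ee_rot: [-2.334, -2.101, 0.003]
force: [-0.5, -0.2, 1.0]
grip_width: 0.0857
```

```bash
python3 - <<'E'
from m import *
o=r.get_obs();print(o['eef_pos'],np.degrees(2*np.arctan2(o['ee_rot'][1],o['ee_rot'][0])),o['force'],o['grip_width'],o['clock'])
d=snap('wrist','wrist10.png')
E
```

```text
[ 0.49906284 -0.06450172  0.11292296] -276.0295562024822 [-0.54010112 -0.23888231  1.0399284 ] 0.08568658140171052 13.2
```

View pics/wrist10.png

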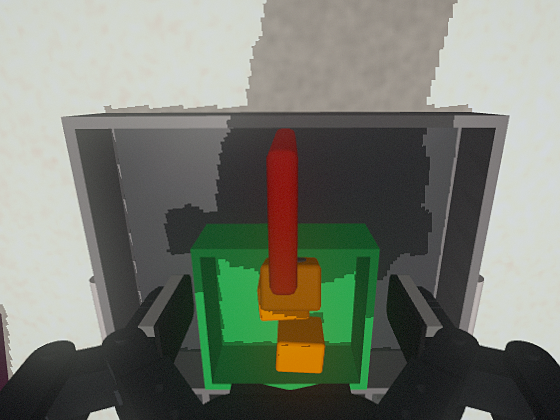

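>>> step_arm([
  [0,0,4,0,0,0,0.2],
  [0,0,0,0,0,0,0.5],
  [0,0,0,0,0,0,0.8],
  [0,0,0,0,0,0,0.8],
  [0,0,0,0,0,0,0.8],
  [0,0,0,0,0,0,0.8],
])

```text
clock: 13.85
eef_pos: [0.4994, -0.0642, 0.1183]
ee_rot: [2.335, 2.102, 0.001]
force: [-0.8, -0.0, 4.4]
grip_width: 0.0252
```

>>> step_arm([
  [0,0,15,0,0,0,0.8],
  [0,0,25,0,0,0,0.8],
  [9,9,0,0,0,-8,0.8],
  [9,9,0,0,0,-8,0.8],
  [0,0,0,0,0,-8,0.8],
  [0,0,0,0,0,-8,0.8],
  [0,0,0,0,0,-8,0.8],
  [0,0,0,0,0,-8,0.8],
  [0,0,0,0,0,-8,0.8],
  [0,0,0,0,0,-8,0.8],
  [0,0,0,0,0,-8,0.8],
  [0,0,0,0,0,-8,0.8],
])

```text
clock: 15.05
eef_pos: [0.517, -0.0462, 0.1577]
ee_rot: [3.14, 0.1, -0.001]
force: [-0.2, -0.4, -1.4]
grip_width: 0.0255
```

>>> step_arm([
  [0,0,0,0,0,-8,0.8],
  [0,0,0,0,0,-2,0.8],
  [0,0,0,0,0,0,0.8],
  [0,0,0,0,0,0,0.8],
])

```text
clock: 15.45
eef_pos: [0.5171, -0.0462, 0.1578]
ee_rot: [3.137, -0.16, -0.0]
force: [-0.4, 0.7, 0.1]
grip_width: 0.0252
```

```bash
python3 - <<'E'
from m import *
o=r.get_obs();print(o['eef_pos'],np.degrees(2*np.arctan2(o['ee_rot'][1],o['ee_rot'][0])),o['joints'],o['force'],o['grip_width'],o['clock'])
d=snap('wrist','wrist11.png')
d=snap('scene');cv2.imwrite('pics/scene11.png',cv2.resize(d['frame'][190:270,220:320,::-1],None,fx=7,fy=7,interpolation=cv2.INTER_CUBIC))
E
```

```text
[ 0.5171363  -0.0462301   0.15780304] -5.835317985426953 [-0.54874656  0.49847259  0.71411699  2.03065343 -0.46310514  0.77633801
  0.34235741] [-0.40790973  0.67752482  0.05456143] 0.02515194019625362 15.45
```

View pics/wrist11.png

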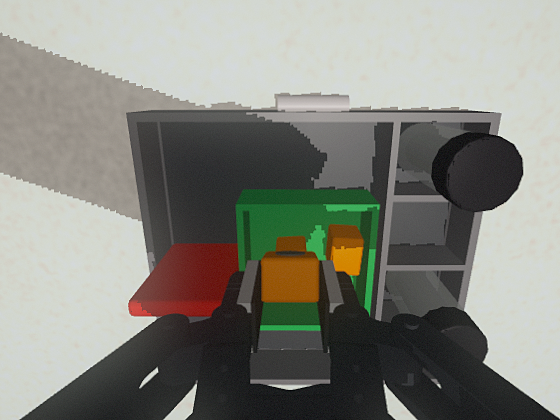

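View pics/scene11.png

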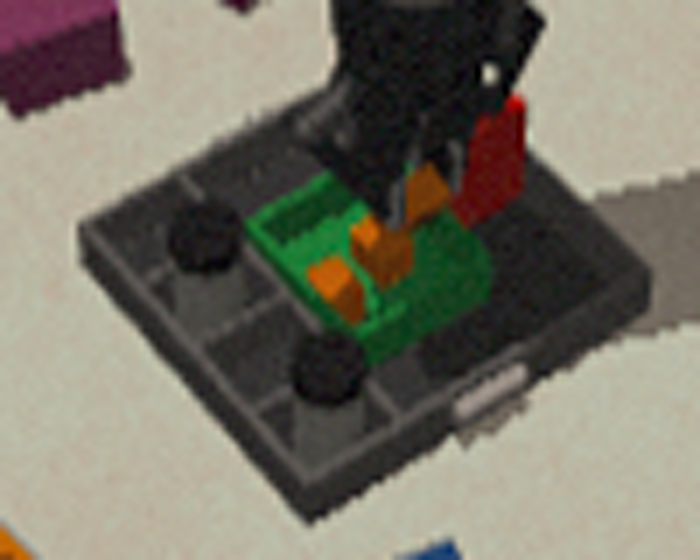

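```bash
cat >> m.py <<'E'
def tf(P,c=(526,-70),deg=-6.05,z0=5):
    t=np.radians(deg);X=P[...,0]*1000-c[0];Y=P[...,1]*1000-c[1]
    return np.stack([np.cos(t)*X+np.sin(t)*Y,-np.sin(t)*X+np.cos(t)*Y,P[...,2]*1000-z0],-1)
E
python3 - <<'E'
from m import *
d=snap('wrist');T=tf(cloud(d))
cv2.imwrite('pics/w11z.png',cv2.resize(d['frame'][180:340,220:390,::-1],None,fx=4,fy=4,interpolation=cv2.INTER_CUBIC))
for v in range(190,305,6): print(v,' '.join(f"{u}({T[v,u,0]:.0f},{T[v,u,1]:.0f},{T[v,u,2]:.0f})" for u in range(246,376,9)))
E
```

```text
190 246(-40,44,4) 255(-34,44,4) 264(-28,44,5) 273(-22,44,5) 282(-16,44,4) 291(-10,44,4) 300(-4,44,4) 309(2,44,3) 318(8,43,2) 327(13,44,4) 336(19,44,4) 345(25,44,4) 354(31,44,4) 363(37,44,4) 372(44,43,1)
196 246(-39,44,18) 255(-33,44,18) 264(-27,44,18) 273(-22,44,19) 282(-16,44,18) 291(-10,44,19) 300(-5,44,18) 309(1,44,19) 318(6,44,19) 327(12,44,18) 336(18,44,18) 345(23,44,19) 354(29,44,18) 363(34,44,19) 372(40,44,19)
202 246(-37,44,31) 255(-32,44,30) 264(-26,44,31) 273(-21,43,30) 282(-16,44,30) 291(-11,44,30) 300(-5,44,31) 309(0,44,31) 318(5,44,31) 327(11,44,30) 336(16,44,31) 345(21,44,31) 354(27,44,31) 363(32,44,31) 372(37,44,31)
208 246(-37,41,34) 255(-32,41,34) 264(-26,41,34) 273(-21,41,33) 282(-16,41,34) 291(-11,41,33) 300(-5,41,34) 309(-0,41,34) 318(5,41,33) 327(10,41,35) 336(16,41,34) 345(21,41,35) 354(26,41,35) 363(31,42,35) 372(37,41,33)
214 246(-39,31,17) 255(-35,27,4) 264(-29,27,4) 273(-23,27,3) 282(-17,27,3) 291(-10,27,4) 300(-4,27,4) 309(2,27,3) 318(8,27,3) 327(14,27,3) 336(20,27,4) 345(26,27,4) 354(33,27,3) 363(37,30,13) 372(37,37,33)
220 246(-39,27,17) 255(-35,22,3) 264
[... 2492 characters left out ...]
5,27) 372(46,-22,16)
292 246(-28,33,111) 255(-24,33,111) 264(-22,23,94) 273(-18,23,94) 282(-15,23,94) 291(-11,22,94) 300(-7,23,94) 309(-3,22,94) 318(1,22,93) 327(3,33,110) 336(6,32,109) 345(11,29,104) 354(14,29,104) 363(37,-18,29) 372(46,-26,17)
298 246(-27,33,114) 255(-24,33,114) 264(-22,20,95) 273(-18,20,95) 282(-15,19,94) 291(-11,20,95) 300(-7,20,95) 309(-3,20,95) 318(1,19,94) 327(3,33,114) 336(6,34,115) 345(10,29,109) 354(14,29,109) 363(37,-22,30) 372(46,-29,19)
304 246(-27,32,118) 255(nan,nan,nan) 264(-30,-40,10) 273(-23,-40,10) 282(-17,-40,11) 291(-10,-40,11) 300(-4,-40,10) 309(3,-40,11) 318(1,16,93) 327(2,33,118) 336(6,32,117) 345(8,34,120) 354(11,34,120) 363(37,-26,31) 372(45,-32,22)
```

View pics/w11z.png

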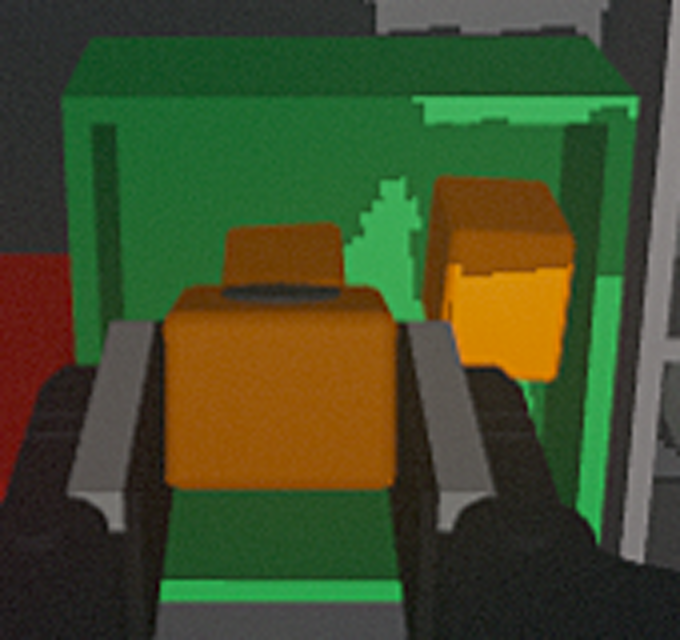

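>>> step_arm([
  [8,-12,0,0,0,8,0.8],
  [8,-12,0,0,0,8,0.8],
  [8,-12,0,0,0,8,0.8],
  [6,-13,0,0,0,8,0.8],
  [0,0,0,0,0,8,0.8],
  [0,0,0,0,0,8,0.8],
  [0,0,0,0,0,8,0.8],
  [0,0,0,0,0,8,0.8],
  [0,0,0,0,0,8,0.8],
  [0,0,0,0,0,8,0.8],
  [0,0,0,0,0,8,0.8],
  [0,0,0,0,0,2,0.8],
])

```text
clock: 16.8
eef_pos: [0.5472, -0.0956, 0.158]
ee_rot: [2.331, 2.106, 0.001]
force: [0.3, -0.0, 0.2]
grip_width: 0.0253
```

>>> step_arm([
  [0,0,-12,0,0,0,0.8],
  [0,0,-14,0,0,0,0.8],
  [0,0,-12,0,0,0,0.8],
  [0,0,0,0,0,0,0.8],
  [0,0,0,0,0,0,0.8],
])

```text
clock: 17.3
eef_pos: [0.5469, -0.0952, 0.1191]
ee_rot: [-2.335, -2.1, 0.002]
force: [1.0, -0.5, -0.7]
grip_width: 0.0252
```

```bash
python3 - <<'E'
from m import *
o=r.get_obs();print(o['eef_pos'],np.degrees(2*np.arctan2(o['ee_rot'][1],o['ee_rot'][0])),o['force'],o['grip_width'],o['clock'])
d=snap('wrist','wrist12.png')
d=snap('scene');cv2.imwrite('pics/scene12.png',cv2.resize(d['frame'][190:270,220:320,::-1],None,fx=7,fy=7,interpolation=cv2.INTER_CUBIC))
E
```

```text
[ 0.5468516  -0.09522414  0.11909366] -276.04688456276887 [ 0.95687662 -0.5129029  -0.66381659] 0.02522161032731069 17.3
```

View pics/wrist12.png

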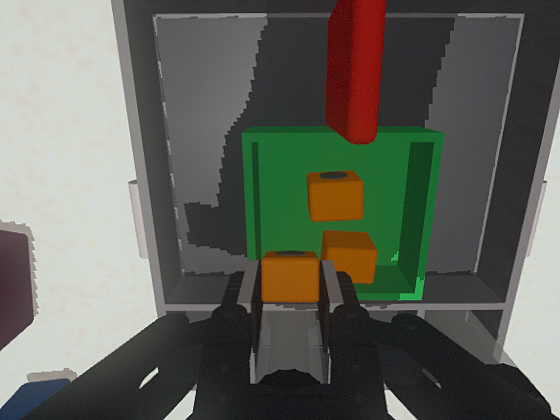

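View pics/scene12.png

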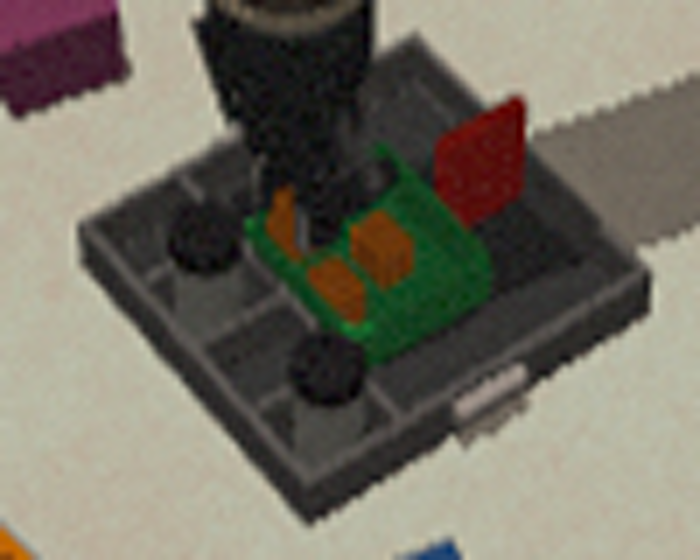

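```bash
python3 - <<'E'
from m import *
d=snap('wrist');T=tf(cloud(d))
for v in range(240,310,6): print(v,' '.join(f"{u}({T[v,u,0]:.0f},{T[v,u,1]:.0f},{T[v,u,2]:.0f})" for u in range(250,380,12)))
E
```

```text
240 250(9,-43,34) 262(22,-40,4) 274(22,-33,4) 286(22,-26,3) 298(22,-19,3) 310(22,-12,4) 322(19,-6,10) 334(13,-1,23) 346(14,6,22) 358(14,12,21) 370(15,19,21)
246 250(12,-43,35) 262(25,-40,5) 274(26,-33,4) 286(26,-26,4) 298(26,-19,2) 310(26,-12,3) 322(22,-6,13) 334(14,-1,29) 346(14,5,28) 358(14,11,28) 370(15,17,28)
252 250(15,-43,35) 262(30,-40,4) 274(14,-31,35) 286(12,-25,40) 298(12,-20,40) 310(15,-14,35) 322(24,-6,15) 334(17,-1,30) 346(16,4,31) 358(17,11,31) 370(17,17,30)
258 250(18,-43,34) 262(10,-36,51) 274(10,-30,50) 286(10,-25,51) 298(10,-20,50) 310(10,-15,50) 322(27,-6,17) 334(20,-1,30) 346(20,5,30) 358(21,11,29) 370(20,17,30)
264 250(13,-41,51) 262(12,-36,51) 274(12,-30,53) 286(12,-25,52) 298(12,-20,52) 310(12,-15,52) 322(13,-9,51) 334(24,-1,30) 346(24,5,30) 358(24,11,29) 370(24,17,30)
270 250(13,-40,56) 262(15,-36,52) 274(15,-30,52) 286(14,-25,53) 298(15,-20,53) 310(15,-15,53) 322(13,-10,56) 334(13,-5,55) 346(27,5,30) 358(27,11,30) 370(27,17,30)
276 250(13,-40,60) 262(17,-36,53) 274(17,-30,53) 286(17,-25,54) 298(17,-20,54) 310(17,-15,53) 322(13,-10,60) 334(13,-5,61) 346(16,1,5
[... 154 characters left out ...]
346(17,-0,59) 358(37,13,26) 370(37,19,25)
288 250(13,-39,70) 262(23,-36,54) 274(22,-30,55) 286(22,-25,56) 298(23,-20,54) 310(22,-15,56) 322(14,-11,69) 334(13,-6,70) 346(18,-0,63) 358(37,12,32) 370(37,18,32)
294 250(12,-38,75) 262(25,-36,56) 274(24,-30,57) 286(25,-25,55) 298(25,-20,55) 310(24,-15,56) 322(16,-11,70) 334(13,-7,74) 346(17,-1,68) 358(39,11,34) 370(39,17,34)
300 250(13,-38,79) 262(28,-36,56) 274(27,-30,57) 286(27,-25,57) 298(27,-20,56) 310(28,-15,56) 322(18,-11,71) 334(13,-7,78) 346(17,-2,72) 358(46,13,28) 370(46,19,29)
306 250(13,-38,81) 262(34,-36,51) 274(48,-32,30) 286(49,-26,29) 298(49,-19,29) 310(49,-13,30) 322(20,-11,71) 334(15,-8,80) 346(10,-4,86) 358(12,0,83) 370(49,19,30)
```

>>> step_arm([
  [0,2,-3,0,0,0,0.8],
  [0,0,0,0,0,0,0.8],
  [0,0,0,0,0,0,0.6],
  [0,0,0,0,0,0,0.5],
  [0,0,0,0,0,0,0.5],
  [0,0,30,0,0,0,0.5],
  [0,0,40,0,0,0,0],
  [-40,0,40,0,0,0,0],
  [-40,10,20,0,0,0,0],
  [-40,10,0,0,0,0,0],
  [0,0,0,0,0,0,0],
  [0,0,0,0,0,0,0],
])

```text
clock: 18.65
eef_pos: [0.4317, -0.0731, 0.2429]
ee_rot: [2.334, 2.102, 0.003]
force: [1.1, -0.1, 0.9]
grip_width: 0.0853
```

```bash
python3 - <<'E'
from m import *
o=r.get_obs();print(o['eef_pos'],np.degrees(2*np.arctan2(o['ee_rot'][1],o['ee_rot'][0])),o['clock'])
d=snap('wrist','wrist13.png');P=cloud(d);H,S,V=hsvm(d['frame']);T=tf(P)
g=(H>45)&(H<80)&(S>90)&(P[...,2]>.034)&(P[...,2]<.045);p=P[g];print('tray',rect(p[:,:2]))
a=(H>5)&(H<22)&(S>150)&(T[...,2]>8)&(T[...,2]<60)&(T[...,0]<45)&(T[...,0]>-45)
print(T[a].min(0),T[a].max(0))
d=snap('top');P=cloud(d);H,S,V=hsvm(d['frame'])
m=(H>150)&(H<172)&(S>80)&(P[...,2]>.05)
n,l,st,_=cv2.connectedComponentsWithStats(m.astype(np.uint8),connectivity=8)
for i in range(1,n):
  if st[i,4]>20: print('bar',rect(P[l==i][:,:2]),st[i,4])
E
```

```text
[ 0.43169744 -0.07309024  0.24287178] 84.00557627538528 18.65
tray (array([524.6, -70.3]), 88.3, 85.9, 84.2)
[-43.63772222 -31.42415508   8.05191112] [37.49235179 23.13170759 33.61041743]
bar (array([ 549.9, -277.5]), 38.7, 62.5, 73.0) 175
bar (array([ 544. , -375.3]), 37.3, 63.5, 73.0) 173
bar (array([ 445.2, -390.3]), 61.5, 38.5, 16.0) 168
bar (array([ 424.9, -264.6]), 37.9, 60.8, 89.9) 184
```

View pics/wrist13.png

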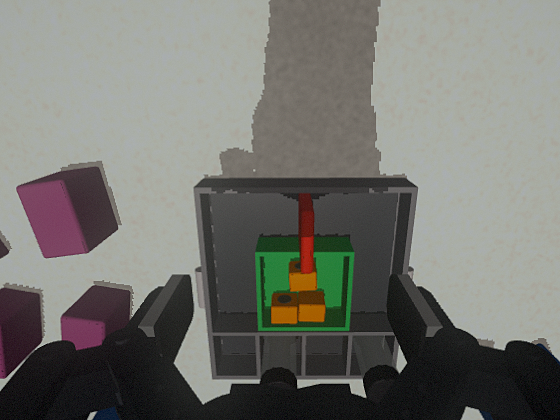

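```bash
python3 - <<'E'
from m import *
d=snap('wrist');P=cloud(d);H,S,V=hsvm(d['frame']);T=tf(P)
top=(T[...,2]>27)&(T[...,2]<32)&(S<80)
for x in(-80,-60,-40,-20,0,20):
  m=top&(abs(T[...,0]-x)<6);y=T[m][:,1]
  print(x,'L',np.percentile(y[y>60],[5,50,95]).round(1) if (y>60).any() else '','R',np.percentile(y[y<-60],[5,50,95]).round(1) if (y<-60).any() else '')
for y in(-70,-40,-20,20,40,70):
  m=top&(abs(T[...,1]-y)<6);x=T[m][:,0]
  b=x[x<-85]; f=x[(x>40)&(x<55)]
  print(y,'back',np.percentile(b,[5,50,95]).round(1) if len(b) else '','div',np.percentile(f,[5,50,95]).round(1) if len(f) else '')
g=(H>45)&(H<80)&(S>90)&(T[...,2]>31)&(T[...,2]<36)
print('tray x',np.percentile(T[g][:,0],[1,99]),'y',np.percentile(T[g][:,1],[1,99]),casefit(P))
E
```

```text
-80 L [89.8 91.8 94.5] R [-187.   -94.4  -90.4]
-60 L [89.7 91.7 94.6] R [-184.2  -94.   -90.4]
-40 L [89.6 91.9 94.6] R [-95.  -92.5 -90.2]
-20 L [89.8 92.  94.9] R [-95.2 -92.3 -90.2]
0 L  R [-94.8 -92.1 -90.2]
20 L  R [-211.9 -185.3  -90.3]
-70 back [-101.3  -99.   -96.6] div [45.2 46.9 49.3]
-40 back [-101.4  -99.1  -96.4] div [45.6 47.7 53.6]
-20 back [-101.5  -99.2  -96.6] div [44.8 47.3 49.8]
20 back [-101.6  -99.3  -96.7] div [45.5 47.4 49.3]
40 back [-101.8  -99.8  -97.4] div [45.2 47.7 53.6]
70 back [-101.9  -99.9  -97.4] div [45.  46.5 49.3]
tray x [-43.80931804  40.58413691] y [-44.26878415  43.32586395] (array([524.8, -69.8]), np.float64(-5.79), 9363, np.float64(24.614783678485185))
```

>>> step_arm([
  [4,-40,10,0,0,0,0],
  [4,-41,10,0,0,0,0],
  [4,-41,10,0,0,0,0],
  [4,-41,10,0,0,0,0],
  [4,-42,10,0,0,0,0],
  [3,-42,7,0,0,0,0],
  [0,0,0,0,0,0,0],
  [0,0,0,0,0,0,0],
])

```text
clock: 19.6
eef_pos: [0.4549, -0.3215, 0.2984]
ee_rot: [-2.337, -2.098, 0.002]
force: [-0.1, 1.1, -0.6]
grip_width: 0.0857
```

```bash
cat >> m.py <<'E'
def bars(P,f):
  H,S,V=hsvm(f)
  m=(H>150)&(H<175)&(S>70)&(P[...,2]>.052)&(P[...,2]<.06)
  n,l,st,_=cv2.connectedComponentsWithStats(m.astype(np.uint8),connectivity=4)
  for i in range(1,n):
    if st[i,4]>60: print('bar',rect(P[l==i][:,:2]),st[i])
E
python3 - <<'E'
from m import *
o=r.get_obs();print(o['eef_pos'],np.degrees(2*np.arctan2(o['ee_rot'][1],o['ee_rot'][0])),o['joints'].round(2),o['clock'])
d=snap('wrist','wrist14.png');P=cloud(d);bars(P,d['frame'])
E
```

```text
[ 0.45494148 -0.32154318  0.29838112] -276.1540241526305 [ 0.15  0.32  0.48  1.8  -0.16  1.07  2.15] 19.6
bar (array([ 426.2, -267.3]), 64.0, 40.9, 2.1) [ 320  112   50   74 3034]
bar (array([ 445.9, -392.3]), 64.7, 40.0, 17.3) [ 183  146   65   75 2726]
bar (array([ 551.3, -280.5]), 40.8, 64.3, 74.0) [ 316  241   50   60 2129]
bar (array([ 544.8, -378.3]), 39.7, 64.6, 73.0) [ 224  244   45   60 2086]
```

View pics/wrist14.png

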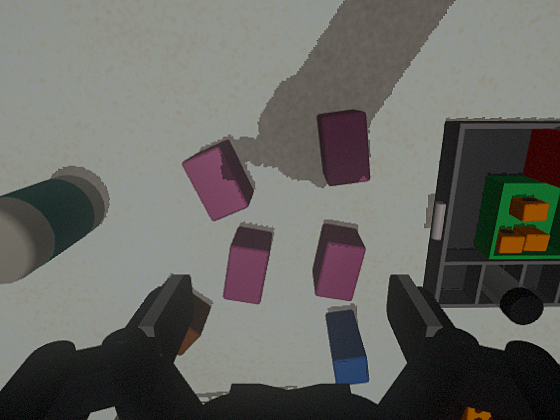

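>>> step_arm([
  [-14,27,-10,0,0,4.1,0],
  [-15,27,-30,0,0,4.1,0],
  [0,0,-45,0,0,0,0],
  [0,0,-45,0,0,0,0],
  [0,0,-35,0,0,0,0],
  [0,0,-24,0,0,0,0],
  [0,0,0,0,0,0,0],
  [0,0,0,0,0,0,0.5],
  [0,0,0,0,0,0,0.7],
  [0,0,0,0,0,0,0.7],
  [0,0,0,0,0,0,0.7],
  [0,0,0,0,0,0,0.7],
], squeeze=30)

```text
clock: 20.85
eef_pos: [0.4268, -0.2666, 0.1117]
ee_rot: [2.177, 2.262, 0.002]
force: [-0.2, 0.2, 7.3]
grip_width: 0.0402
```

>>> step_arm([
  [0,0,25,0,0,0,0.7],
  [0,0,30,0,0,0,0.7],
  [8,34,0,0,0,-2,0.7],
  [8,34,0,0,0,-2,0.7],
  [8,34,0,0,0,-2,0.7],
  [8,34.3,0,0,0,-2.1,0.7],
  [0,0,0,0,0,0,0.7],
  [0,0,0,0,0,0,0.7],
  [0,0,0,0,0,0,0.7],
])

```text
clock: 21.75
eef_pos: [0.4577, -0.1308, 0.1657]
ee_rot: [2.333, 2.103, 0.0]
force: [0.3, -1.0, -0.9]
grip_width: 0.0402
```

```bash
cat > b.py <<'E'
from m import *
C=np.array([527.1,-70.2]);A=-5.95
def held(name):
  o=r.get_obs();print(np.round(o['eef_pos']*1000,1),'yaw',np.degrees(2*np.arctan2(o['ee_rot'][1],o['ee_rot'][0])).round(2),o['force'].round(1),o['grip_width'].round(4),o['clock'])
  d=snap('wrist',name);P=cloud(d);T=tf(P,C,A,0);H,S,V=hsvm(d['frame'])
  m=(H>150)&(H<175)&(S>70)
  n,l,st,_=cv2.connectedComponentsWithStats(m.astype(np.uint8),connectivity=4)
  for i in range(1,n):
    if st[i,4]>300:
      p=T[l==i];zz=np.nanpercentile(p[:,2],97);t=p[p[:,2]>zz-6];print('case frame bar',rect(t[:,:2]/1000),'top',round(zz,1),st[i])
  return d,T
E
python3 -c "
from b import *
held('wrist15.png')"
```

```text
Traceback (most recent call last):
  File "b.py", line 4, in held
    o=r.get_obs();print(np.round(o['eef_pos']*1000,1),'yaw',np.degrees(2*np.arctan2(o['ee_rot'][1],o['ee_rot'][0])).round(2),o['force'].round(1),o['grip_width'].round(4),o['clock'])
                                                                                                                                                 ^^^^^^^^^^^^^^^^^^^^^
AttributeError: 'float' object has no attribute 'round'
```

```bash
sed -i "s/o\['grip_width'\].round(4)/round(o['grip_width'],4)/" b.py; python3 -c "
from b import *
held('wrist15.png')"
```

```text
[ 457.7 -130.8  165.7] yaw 84.05 [ 0.3 -1.  -0.9] 0.0402 21.75
case frame bar (array([-63.5, -67.8]), 41.2, 65.5, 88.9) top 110.6 [  241   189   100   166 15015]
case frame bar (array([  53.5, -284.6]), 2.5, 62.4, 79.2) top 37.9 [   0  308   32  102 1690]
case frame bar (array([ -17.5, -174.3]), 18.5, 151.6, 43.1) top 56.6 [  59  325   65   57 1196]
```

View pics/wrist15.png

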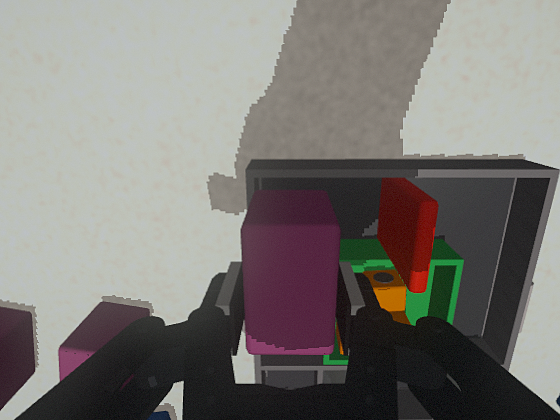

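>>> step_arm([
  [1.5,0.7,0,0,0,1,0.7],
  [0,0,-15,0,0,0,0.7],
  [0,0,-12,0,0,0,0.7],
  [0,0,-8,0,0,0,0.7],
  [0,0,-6,0,0,0,0.7],
  [0,0,-4,0,0,0,0.7],
  [0,0,-3,0,0,0,0.7],
  [0,0,0,0,0,0,0.7],
  [0,0,0,0,0,0,0.7],
])

```text
clock: 22.7
eef_pos: [0.4595, -0.1293, 0.1174]
ee_rot: [2.315, 2.124, 0.0]
force: [-0.1, -1.2, -0.6]
grip_width: 0.0405
```

>>> step_arm([
  [0,0,-1.5,0,0,0,0.7],
  [0,0,0,0,0,0,0.7],
  [0,0,0,0,0,0,0.4],
  [0,0,0,0,0,0,0.35],
  [0,0,0,0,0,0,0.35],
  [0,0,30,0,0,0,0.35],
  [0,0,45,0,0,0,0],
  [0,-10,45,0,0,0,0],
  [0,-40,0,0,0,0,0],
  [0,0,0,0,0,0,0],
  [0,0,0,0,0,0,0],
])

```text
clock: 23.8
eef_pos: [0.459, -0.1798, 0.2357]
ee_rot: [-2.317, -2.122, -0.0]
force: [-0.3, 0.5, -0.6]
grip_width: 0.0855
```

```bash
python3 -c "
from b import *
d,T=held('wrist16.png'); P=cloud(d); bars(P,d['frame'])
"
```

```text
[ 459.  -179.8  235.7] yaw -275.03 [-0.3  0.5 -0.6] 0.0855 23.8
case frame bar (array([-62.5, -66.4]), 64.1, 41.6, 0.8) top 61.8 [ 323  151   64   91 5142]
case frame bar (array([ -47. , -328.1]), 63.8, 41.8, 23.8) top 56.7 [   0  167   66   88 3804]
case frame bar (array([  -4.9, -261.7]), 61.5, 208.9, 51.6) top 56.7 [  51  270   72   80 3805]
case frame bar (array([ -51.6, -159.1]), 0.7, 14.7, 89.7) top 177.6 [ 181  285   31   64 1173]
bar (array([ 427. , -128.8]), 6.3, 38.6, 2.7) [330 158  54  11 219]
bar (array([ 446.3, -392. ]), 64.2, 41.2, 16.8) [   0  167   65   88 3343]
bar (array([ 457.1, -149. ]), 3.2, 39.4, 84.9) [327 177   7  50 139]
bar (array([ 544.7, -377.4]), 41.6, 65.3, 72.1) [  51  282   49   67 2767]
bar (array([ 554.8, -269.1]), 19.2, 64.6, 70.9) [ 182  285   30   64 1108]
```

View pics/wrist16.png

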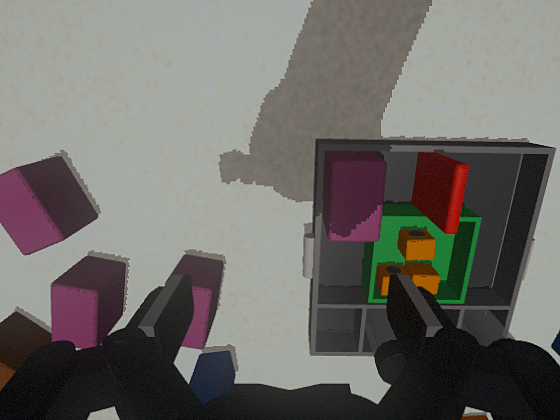

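>>> step_arm([
  [30,-33,0,0,0,-3.7,0],
  [31,-34,0,0,0,-3.7,0],
  [31,-34,0,0,0,-3.6,0],
  [0,0,-40,0,0,0,0],
  [0,0,-40,0,0,0,0],
  [0,0,-28,0,0,0,0],
  [0,0,-18,0,0,0,0],
  [0,0,0,0,0,0,0],
  [0,0,0,0,0,0,0.5],
  [0,0,0,0,0,0,0.7],
  [0,0,0,0,0,0,0.7],
  [0,0,0,0,0,0,0.7],
])

```text
clock: 25.05
eef_pos: [0.5521, -0.2804, 0.1111]
ee_rot: [2.506, 1.892, 0.002]
force: [-1.0, 0.6, 5.4]
grip_width: 0.0406
```

>>> step_arm([
  [0,0,28,0,0,0,0.7],
  [0,0,30,0,0,0,0.7],
  [-6,36,0,0,0,2.5,0.7],
  [-6,36,0,0,0,2.5,0.7],
  [-6,36,0,0,0,2.5,0.7],
  [-5,34.7,0,0,0,2.4,0.7],
  [0,0,0,0,0,0,0.7],
  [0,0,0,0,0,0,0.7],
  [0,0,0,0,0,0,0.7],
])

```text
clock: 25.95
eef_pos: [0.5286, -0.1387, 0.1683]
ee_rot: [2.335, 2.099, 0.001]
force: [-0.9, -0.1, -0.6]
grip_width: 0.0405
```

```bash
python3 -c "
from b import *
d,T=held('wrist17.png')
"
```

```text
[ 528.6 -138.7  168.3] yaw 83.91 [-0.9 -0.1 -0.6] 0.0405 25.95
case frame bar (array([-61.3, -66.3]), 64.9, 40.8, 0.5) top 62.0 [  252    50    84   131 10342]
case frame bar (array([  8.1, -68.4]), 40.7, 65.3, 89.2) top 113.8 [  241   190   100   167 15030]
```

View pics/wrist17.png

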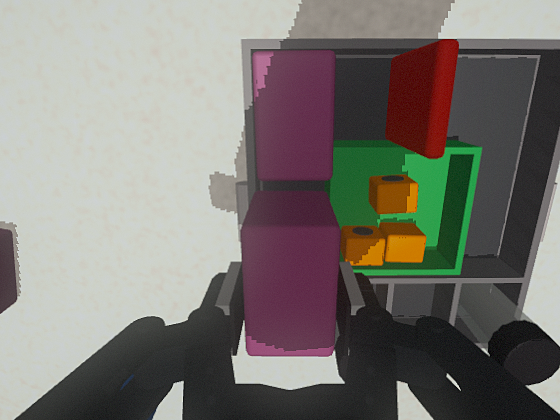

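>>> step_arm([
  [0.6,1.2,0,0,0,0.5,0.7],
  [0,0,-15,0,0,0,0.7],
  [0,0,-14,0,0,0,0.7],
  [0,0,-9,0,0,0,0.7],
  [0,0,-6,0,0,0,0.7],
  [0,0,-4,0,0,0,0.7],
  [0,0,-3,0,0,0,0.7],
  [0,0,0,0,0,0,0.7],
  [0,0,0,0,0,0,0.7],
])

```text
clock: 26.9
eef_pos: [0.5291, -0.1364, 0.117]
ee_rot: [2.326, 2.112, 0.0]
force: [-0.6, 0.5, -1.3]
grip_width: 0.0401
```

>>> step_arm([
  [0,0,-1.5,0,0,0,0.7],
  [0,0,0,0,0,0,0.7],
  [0,0,0,0,0,0,0.4],
  [0,0,0,0,0,0,0.35],
  [0,0,0,0,0,0,0.35],
  [0,0,30,0,0,0,0.35],
  [0,0,45,0,0,0,0],
  [-10,-30,45,0,0,0,0],
  [-20,-45,0,0,0,0,0],
  [-20,-45,0,0,0,0,0],
  [0,0,0,0,0,0,0],
  [0,0,0,0,0,0,0],
])

```text
clock: 28.1
eef_pos: [0.479, -0.2549, 0.2312]
ee_rot: [2.329, 2.108, 0.0]
force: [0.6, 1.0, -0.4]
grip_width: 0.0853
```

```bash
python3 -c "
from b import *
d,T=held('wrist18.png'); P=cloud(d); bars(P,d['frame'])
"
```

```text
[ 479.  -254.9  231.2] yaw 84.28 [ 0.6  1.  -0.4] 0.0853 28.1
case frame bar (array([-27. , -93.2]), 93.7, 134.3, 89.9) top 62.0 [  404   116    92   176 11724]
case frame bar (array([ -47. , -328.7]), 64.1, 41.3, 23.1) top 56.9 [  58  134   91   95 4636]
case frame bar (array([  12.7, -288.7]), 35.2, 146.2, 43.7) top 56.9 [ 127  258   53   65 1607]
bar (array([ 449.3, -143.2]), 33.0, 73.7, 53.6) [424 121  71  88 646]
bar (array([ 446.2, -392.3]), 64.1, 41.3, 17.1) [  58  134   91   95 4442]
bar (array([ 516.5, -149.3]), 34.2, 69.9, 49.2) [413 213  65  73 652]
bar (array([ 544. , -377.9]), 39.9, 63.0, 72.9) [ 127  258   53   65 1581]
```

View pics/wrist18.png

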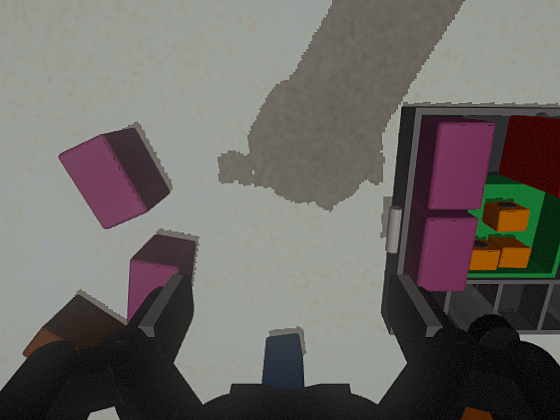

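>>> step_arm([
  [22,-41,0,0,0,-3.9,0],
  [22,-41,0,0,0,-3.9,0],
  [21.8,-41.3,0,0,0,-3.8,0],
  [0,0,-40,0,0,0,0],
  [0,0,-40,0,0,0,0],
  [0,0,-25,0,0,0,0],
  [0,0,-17,0,0,0,0],
  [0,0,0,0,0,0,0],
  [0,0,0,0,0,0,0.5],
  [0,0,0,0,0,0,0.7],
  [0,0,0,0,0,0,0.7],
  [0,0,0,0,0,0,0.7],
])

```text
clock: 29.35
eef_pos: [0.5464, -0.3774, 0.1109]
ee_rot: [2.525, 1.865, 0.002]
force: [0.2, 0.3, 5.8]
grip_width: 0.0403
```

>>> step_arm([
  [0,0,30,0,0,0,0.7],
  [0,0,45,0,0,0,0.7],
  [0,25,30,0,0,1,0.7],
  [0,43,0,0,0,1.4,0.7],
  [0,43,0,0,0,1.4,0.7],
  [0,43,0,0,0,1.4,0.7],
  [0,43,0,0,0,1.4,0.7],
  [0,43,0,0,0,1.4,0.7],
  [-1,43,0,0,0,1.4,0.7],
  [-1,43,0,0,0,1.7,0.7],
  [0,30,0,0,0,0,0.7],
  [0,16.8,0,0,0,0,0.7],
])

```text
clock: 30.55
eef_pos: [0.5435, -0.0007, 0.2146]
ee_rot: [-2.33, -2.106, -0.002]
force: [-0.2, -0.1, -1.6]
grip_width: 0.04
```

>>> step_arm([
  [0,0,-20,0,0,0,0.7],
  [0,0,-20,0,0,0,0.7],
  [0,0,0,0,0,0,0.7],
  [0,0,0,0,0,0,0.7],
])

```text
clock: 30.95
eef_pos: [0.5437, -0.0044, 0.1746]
ee_rot: [-2.335, -2.101, 0.0]
force: [0.5, 0.6, -0.5]
grip_width: 0.0403
```

```bash
python3 -c "
from b import *
d,T=held('wrist19.png')
"
```

```text
[543.7  -4.4 174.6] yaw -276.04 [ 0.5  0.6 -0.5] 0.0403 30.95
case frame bar (array([-26.5, -65.3]), 134.7, 41.7, 0.4) top 61.7 [    0    51   127   236 22764]
case frame bar (array([ 8.4, 66.4]), 41.0, 65.7, 89.9) top 120.7 [  240   189   101   167 15301]
```

View pics/wrist19.png

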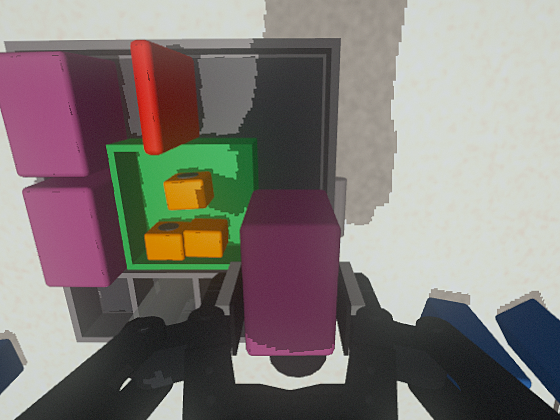

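>>> step_arm([
  [0.2,0.7,0,0,0,0,0.7],
  [0,0,-15,0,0,0,0.7],
  [0,0,-15,0,0,0,0.7],
  [0,0,-12,0,0,0,0.7],
  [0,0,-7,0,0,0,0.7],
  [0,0,-5,0,0,0,0.7],
  [0,0,-3,0,0,0,0.7],
  [0,0,0,0,0,0,0.7],
  [0,0,0,0,0,0,0.7],
])

```text
clock: 31.9
eef_pos: [0.5441, -0.0035, 0.1175]
ee_rot: [2.335, 2.102, 0.001]
force: [-0.0, 0.0, -0.1]
grip_width: 0.0399
```

>>> step_arm([
  [0,0,-2,0,0,0,0.7],
  [0,0,0,0,0,0,0.7],
  [0,0,0,0,0,0,0.4],
  [0,0,0,0,0,0,0.35],
  [0,0,0,0,0,0,0.35],
  [0,0,30,0,0,0,0.35],
  [0,0,45,0,0,0,0],
  [0,0,45,0,0,0,0],
  [-10,-40,0,0,0,-8,0],
  [-10,-40,0,0,0,-8,0],
  [-10,-40,0,0,0,-8,0],
  [-10,-40,0,0,0,-8,0],
])

```text
clock: 33.1
eef_pos: [0.5033, -0.1647, 0.2355]
ee_rot: [2.827, 1.37, 0.001]
force: [0.5, -0.0, -0.3]
grip_width: 0.0849
```

>>> step_arm([
  [-10,-40,0,0,0,-8,0],
  [-10,-40,0,0,0,-8,0],
  [-10,-40,0,0,0,-8,0],
  [-10,-40,0,0,0,-8,0],
  [-10,-30,0,0,0,-8,0],
  [0,0,0,0,0,-8,0],
  [0,0,0,0,0,-8,0],
  [0,0,0,0,0,-8,0],
  [0,0,0,0,0,-8,0],
  [0,0,0,0,0,-8,0],
  [0,0,0,0,0,-8,0],
  [0,0,0,0,0,-8,0],
])

```text
clock: 34.3
eef_pos: [0.4539, -0.3532, 0.2351]
ee_rot: [-2.909, 1.185, 0.0]
force: [0.1, -0.4, 0.2]
grip_width: 0.0852
```

>>> step_arm([
  [0,0,0,0,0,-8,0],
  [0,0,0,0,0,-8,0],
  [0,0,0,0,0,-8,0],
  [0,0,0,0,0,-5,0],
  [0,0,0,0,0,0,0],
  [0,0,0,0,0,0,0],
])

```text
clock: 34.9
eef_pos: [0.4539, -0.3533, 0.235]
ee_rot: [2.528, -1.865, -0.001]
force: [0.1, 0.2, -0.6]
grip_width: 0.0853
```

```bash
python3 -c "
from b import *
d,T=held('wrist20.png'); P=cloud(d); bars(P,d['frame']); print(r.get_obs()['joints'])
"
```

```text
[ 453.9 -353.3  235. ] yaw -72.85 [ 0.1  0.2 -0.6] 0.0853 34.9
case frame bar (array([-35.5, -78.1]), 116.0, 22.7, 1.8) top 61.9 [   0    0   69  164 8210]
case frame bar (array([ -46.2, -328.6]), 64.7, 41.1, 23.3) top 56.9 [ 306  178   56   87 4075]
bar (array([ 518.4, -155.6]), 4.9, 47.5, 81.3) [ 22   0  25  70 690]
bar (array([ 460.5, -148.5]), 67.3, 20.3, 10.2) [  0  66  31  98 915]
bar (array([ 447. , -392.3]), 64.6, 41.1, 17.3) [ 308  188   54   77 3876]
[-0.22282521  0.70183999  1.22267478  1.84649748 -0.73232153  1.13767498
 -0.00642242]
```

View pics/wrist20.png

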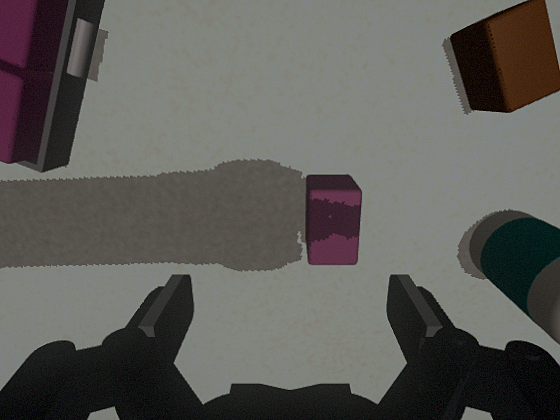

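>>> step_arm([
  [-4,-20,-10,0,0,0,0],
  [-3.3,-19,-30,0,0,0,0],
  [0,0,-40,0,0,0,0],
  [0,0,-28,0,0,0,0],
  [0,0,-17,0,0,0,0],
  [0,0,0,0,0,0,0],
  [0,0,0,0,0,0,0],
  [0,0,0,0,0,0,0.5],
  [0,0,0,0,0,0,0.7],
  [0,0,0,0,0,0,0.7],
  [0,0,0,0,0,0,0.7],
])

```text
clock: 36.05
eef_pos: [0.4469, -0.3925, 0.111]
ee_rot: [-2.525, 1.868, -0.002]
force: [-0.3, 2.7, 6.7]
grip_width: 0.0403
```

```bash
python3 -c "
from b import *
o=r.get_obs();print(o['joints'].round(2),o['eef_pos'],o['ee_rot'])"
```

```text
[-0.04  0.85  1.03  1.88 -0.91  0.96  0.15] [ 0.44693481 -0.39252217  0.11104485] [-2.52508455e+00  1.86826600e+00 -1.78372371e-03]
```

>>> step_arm([
  [0,0,30,0,0,0,0.7],
  [0,0,45,0,0,0,0.7],
  [2,25,30,0,0,0,0.7],
  [2,42,0,0,0,-2.5,0.7],
  [3,42,0,0,0,-2.5,0.7],
  [3,42,0,0,0,-2.5,0.7],
  [3,42,0,0,0,-2.5,0.7],
  [3,42,0,0,0,-2.5,0.7],
  [3,42,0,0,0,-2.5,0.7],
  [3,42,0,0,0,-2.5,0.7],
  [3,42,0,0,0,-2.5,0.7],
  [0,33.5,0,0,0,-3,0.7],
])

```text
clock: 37.25
eef_pos: [0.4717, 0.0048, 0.2152]
ee_rot: [-2.102, 2.334, 0.0]
force: [0.1, 0.2, -1.2]
grip_width: 0.0401
```

>>> step_arm([
  [0,0,-10,0,0,0,0.7],
  [0,0,-20,0,0,0,0.7],
  [0,0,-10,0,0,0,0.7],
  [0,0,0,0,0,0,0.7],
  [0,0,0,0,0,0,0.7],
])

```text
clock: 37.75
eef_pos: [0.4716, 0.0011, 0.1755]
ee_rot: [2.1, -2.336, 0.0]
force: [0.9, 0.4, -0.1]
grip_width: 0.0405
```

```bash
python3 -c "
from b import *
d,T=held('wrist21.png');print(r.get_obs()['joints'].round(2))
"
```

```text
[471.6   1.1 175.5] yaw -96.1 [ 0.9  0.4 -0.1] 0.0405 37.75
case frame bar (array([ 9.4, 67.1]), 40.7, 65.0, 90.0) top 62.0 [ 245   48   80  127 9672]
case frame bar (array([-25.6, -65.3]), 134.9, 42.2, 0.8) top 61.8 [  435    49   125   236 20774]
case frame bar (array([-62.5,  64. ]), 65.3, 41.9, 0.2) top 121.2 [  240   192   102   166 15211]
[-1.03  0.71  1.32  2.14 -0.86  1.   -0.89]
```

View pics/wrist21.png

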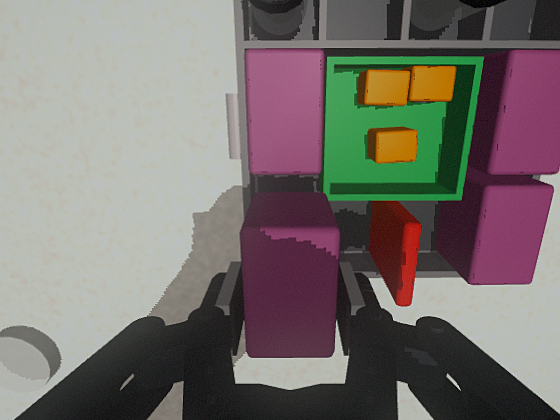

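>>> step_arm([
  [0.3,2.4,0,0,0,0,0.7],
  [0,0,-15,0,0,0,0.7],
  [0,0,-15,0,0,0,0.7],
  [0,0,0,0,0,0,0.7],
  [0,0,0,0,0,0,0.7],
])

```text
clock: 38.3
eef_pos: [0.472, 0.0043, 0.1457]
ee_rot: [-2.101, 2.335, -0.0]
force: [-0.2, 0.0, -0.2]
grip_width: 0.0405
```

```bash
python3 -c "
from b import *
d,T=held('wrist22.png')
"
```

```text
[472.    4.3 145.7] yaw 263.97 [-0.2  0.  -0.2] 0.0405 38.3
case frame bar (array([ 9.3, 67. ]), 40.7, 65.3, 89.8) top 62.0 [  243    39    97   150 13608]
case frame bar (array([-28.7, -48.5]), 136.4, 31.3, 12.1) top 61.5 [  456    42   104   272 17418]
case frame bar (array([-62.4,  67.3]), 42.1, 65.4, 89.5) top 91.4 [  240   192   102   166 15216]
```

View pics/wrist22.png

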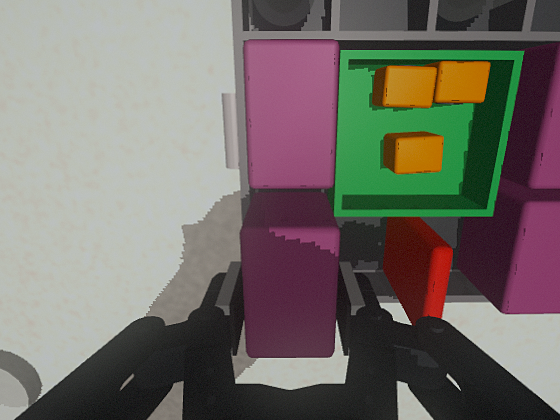

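Aligned at case (-62.4, 67.3). Lower, release partly, rise.

>>> step_arm([
  [0,0,-12,0,0,0,0.7],
  [0,0,-9,0,0,0,0.7],
  [0,0,-5,0,0,0,0.7],
  [0,0,-3,0,0,0,0.7],
  [0,0,0,0,0,0,0.7],
  [0,0,0,0,0,0,0.4],
  [0,0,0,0,0,0,0.35],
  [0,0,0,0,0,0,0.35],
  [0,0,30,0,0,0,0.35],
  [0,0,45,0,0,0,0],
  [0,0,45,0,0,0,0],
  [0,0,0,0,0,0,0],
])

```text
clock: 39.55
eef_pos: [0.4739, 0.0036, 0.2405]
ee_rot: [-2.098, 2.331, -0.006]
force: [0.9, 0.1, -0.3]
grip_width: 0.0854
```

```bash
python3 -c "
from b import *
d,T=held('wrist23.png')
d=snap('top','top23.png');s=snap('scene','scene23.png')
for c,d in(('top',d),('scene',s)):
  P=cloud(d);H,S,V=hsvm(d['frame']);m=(H>100)&(H<125)&(S>90)&(P[...,2]>.079)&(P[...,2]<.095)
  n,l,st,_=cv2.connectedComponentsWithStats(m.astype(np.uint8),connectivity=8)
  for i in range(1,n):
    if st[i,4]>20: print(c,'brick',rect(P[l==i][:,:2]),st[i,4])
"
```

```text
[473.9   3.6 240.5] yaw 263.97 [ 0.9  0.1 -0.3] 0.0854 39.55
case frame bar (array([-26.4,  67.6]), 41.0, 136.0, 89.4) top 62.0 [ 261   65   59  183 9849]
case frame bar (array([-25.5, -65.7]), 134.5, 41.4, 0.2) top 61.9 [  410    66   102   180 12243]
top brick (array([664.1, 181.2]), 34.4, 29.9, 22.5) 72
top brick (array([651.1, 112.5]), 32.5, 32.7, 72.8) 73
top brick (array([ 652.4, -276.9]), 33.8, 32.6, 2.0) 83
scene brick (array([ -402.5, -1067.6]), 72.3, 143.2, 50.4) 89
scene brick (array([ 656.6, -273.7]), 32.9, 35.4, 90.0) 81
scene brick (array([655.3, 115.7]), 32.5, 36.0, 70.4) 118
scene brick (array([667.5, 183.6]), 34.0, 35.0, 23.7) 126
```

View pics/wrist23.png

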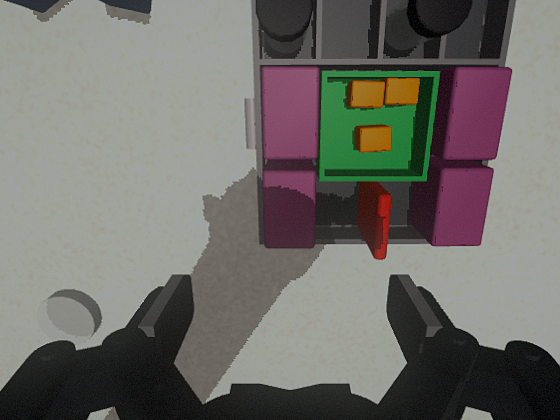

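>>> step_arm([
  [18,11,5,0,0,8,0],
  [18,11,5,0,0,8,0],
  [18,11,5,0,0,8,0],
  [18,11,5,0,0,8,0],
  [18,11,0,0,0,8,0],
  [18,11,0,0,0,8,0],
  [18,11,0,0,0,8,0],
  [18,11,0,0,0,8,0],
  [18,11,0,0,0,8,0],
  [17,11,0,0,0,6,0],
  [0,0,0,0,0,0,0],
  [0,0,0,0,0,0,0],
])

```text
clock: 40.9
eef_pos: [0.6502, 0.1139, 0.2544]
ee_rot: [3.101, -0.495, -0.004]
force: [-0.2, -1.3, -0.5]
grip_width: 0.0855
```

```bash
cat >> b.py <<'E'
def bricks(name,zmin=.08,zmax=.09):
  o=r.get_obs();print(np.round(o['eef_pos']*1000,1),'yaw',np.degrees(2*np.arctan2(o['ee_rot'][1],o['ee_rot'][0])).round(2),o['joints'].round(2),o['clock'])
  d=snap('wrist',name);P=cloud(d);H,S,V=hsvm(d['frame'])
  m=(H>98)&(H<128)&(S>80)&(P[...,2]>zmin)&(P[...,2]<zmax)
  n,l,st,_=cv2.connectedComponentsWithStats(m.astype(np.uint8),connectivity=4)
  for i in range(1,n):
    if st[i,4]>150: print('brick',rect(P[l==i][:,:2]),st[i],'z',np.median(P[l==i][:,2]).round(4))
  return d,P
E
python3 -c "
from b import *
bricks('wrist24.png')"
```

```text
[650.2 113.9 254.4] yaw -18.14 [-0.81  0.66  0.9   1.6  -0.55  1.16 -0.11] 40.9
brick (array([664.9, 180.2]), 35.1, 35.2, 26.1) [ 246   79   69   71 2682] z 0.0847
brick (array([653.9, 112.5]), 35.1, 35.1, 71.4) [ 272  186   47   46 2091] z 0.0845
```

View pics/wrist24.png

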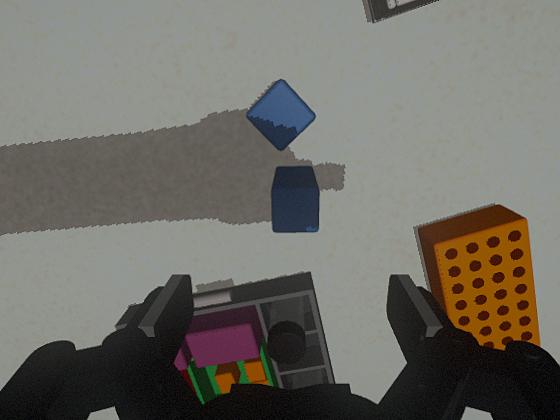

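>>> step_arm([
  [3.7,-1.4,-20,0,0,-0.5,0],
  [0,0,-40,0,0,0,0],
  [0,0,-35,0,0,0,0],
  [0,0,-26,0,0,0,0],
  [0,0,0,0,0,0,0],
  [0,0,0,0,0,0,0],
  [0,0,0,0,0,0,0.5],
  [0,0,0,0,0,0,0.75],
  [0,0,0,0,0,0,0.75],
  [0,0,0,0,0,0,0.75],
  [0,0,0,0,0,0,0.75],
])

```text
clock: 42.05
eef_pos: [0.6549, 0.1132, 0.1363]
ee_rot: [-3.1, 0.505, -0.002]
force: [-2.5, 0.1, 6.3]
grip_width: 0.0355
```

>>> step_arm([
  [0,0,30,0,0,0,0.75],
  [0,0,45,0,0,0,0.75],
  [0,0,29,0,0,0,0.75],
  [-13,-42,0,0,0,3.1,0.75],
  [-13,-42,0,0,0,3.1,0.75],
  [-13,-42,0,0,0,3.2,0.75],
  [-13.8,-42,0,0,0,3.2,0.75],
  [0,0,0,0,0,0,0.75],
  [0,0,0,0,0,0,0.75],
  [0,0,0,0,0,0,0.75],
])

```text
clock: 43.05
eef_pos: [0.6021, -0.0538, 0.2391]
ee_rot: [-3.137, 0.161, -0.0]
force: [0.3, -0.0, -0.1]
grip_width: 0.0353
```

```bash
cat >> b.py <<'E'
def heldbrick(name):
  o=r.get_obs();print(np.round(o['eef_pos']*1000,1),'yaw',np.degrees(2*np.arctan2(o['ee_rot'][1],o['ee_rot'][0])).round(2),o['force'].round(1),round(o['grip_width'],4),o['clock'])
  d=snap('wrist',name);P=cloud(d);T=tf(P,C,A,0);H,S,V=hsvm(d['frame'])
  m=(H>98)&(H<128)&(S>80)
  n,l,st,_=cv2.connectedComponentsWithStats(m.astype(np.uint8),connectivity=4)
  for i in range(1,n):
    if st[i,4]>200:
      p=T[l==i];zz=np.nanpercentile(p[:,2],97);t=p[p[:,2]>zz-5];print('case frame brick',rect(t[:,:2]/1000),'top',round(zz,1),st[i])
  return d,T
E
python3 -c "
from b import *
heldbrick('wrist25.png')"
```

```text
[602.1 -53.8 239.1] yaw 354.13 [ 0.3 -0.  -0.1] 0.0353 43.05
case frame brick (array([73. , 22.8]), 35.9, 36.2, 0.6) top 188.6 [  246   205    87   135 10296]
```

View pics/wrist25.png

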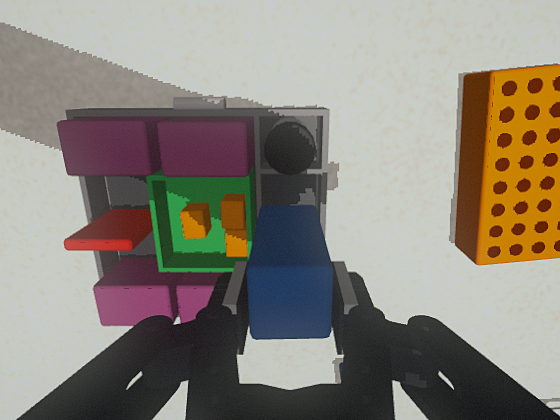

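>>> step_arm([
  [0,0,-25,0,0,0,0.75],
  [0,0,-25,0,0,0,0.75],
  [0,0,-10,0,0,0,0.75],
  [0,0,0,0,0,0,0.75],
  [0,0,0,0,0,0,0.75],
])

```text
clock: 43.6
eef_pos: [0.6023, -0.0547, 0.1797]
ee_rot: [3.137, -0.161, 0.001]
force: [-0.4, 0.0, 0.1]
grip_width: 0.0356
```

```bash
python3 -c "
from b import *
heldbrick('wrist26.png')
d=snap('scene');cv2.imwrite('pics/scene26.png',cv2.resize(d['frame'][190:270,220:320,::-1],None,fx=7,fy=7,interpolation=cv2.INTER_CUBIC))"
```

```text
[602.3 -54.7 179.7] yaw -5.88 [-0.4  0.   0.1] 0.0356 43.6
case frame brick (array([73.1, 21.8]), 35.8, 36.7, 1.1) top 129.2 [  246   205    87   135 10386]
```

View pics/wrist26.png

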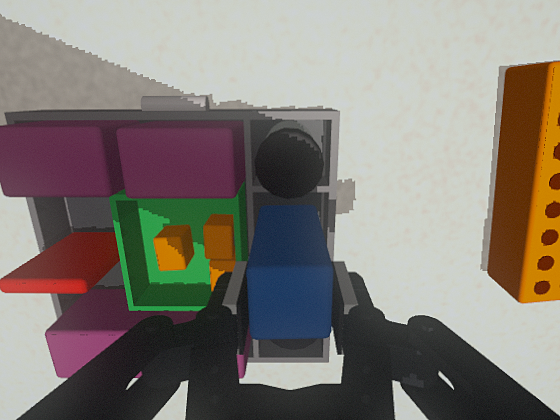

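View pics/scene26.png

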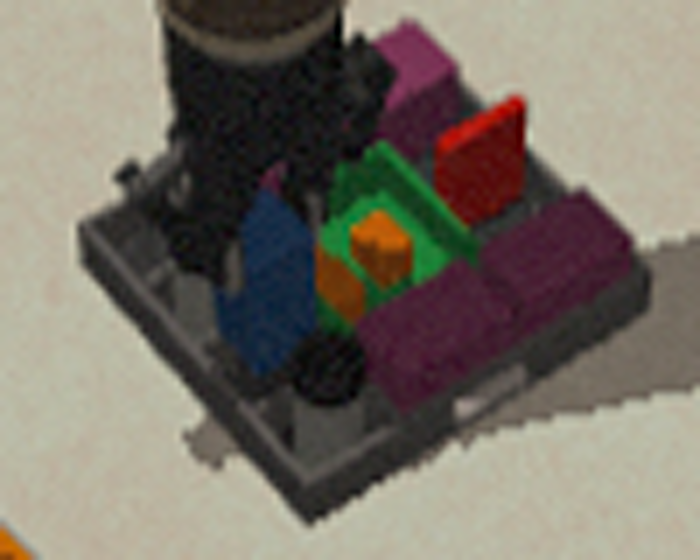

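>>> step_arm([
  [0,1.1,0,0,0,0,0.75],
  [0,0,-10,0,0,0,0.75],
  [0,0,-12,0,0,0,0.75],
  [0,0,-9,0,0,0,0.75],
  [0,0,-5,0,0,0,0.75],
  [0,0,-2,0,0,0,0.75],
  [0,0,0,0,0,0,0.75],
  [0,0,0,0,0,0,0.75],
])

```text
clock: 44.5
eef_pos: [0.6013, -0.054, 0.1412]
ee_rot: [-3.137, 0.163, 0.002]
force: [-2.3, 0.5, 5.5]
grip_width: 0.0355
```

>>> step_arm([
  [0,0,0,0,0,0,0.5],
  [0,0,0,0,0,0,0.35],
  [0,0,0,0,0,0,0.35],
  [0,0,30,0,0,0,0.35],
  [0,0,45,0,0,0,0],
  [0,0,40,0,0,0,0],
  [10,-40,0,0,0,1,0],
  [10,-40,0,0,0,1,0],
  [10,-40,0,0,0,1,0],
  [10,-40,0,0,0,1,0],
  [10,-40,0,0,0,1,0],
  [2,-10,0,0,0,1,0],
])

```text
clock: 45.7
eef_pos: [0.6528, -0.2697, 0.2561]
ee_rot: [3.138, -0.005, -0.0]
force: [0.4, -2.3, 0.6]
grip_width: 0.0851
```

>>> step_arm([
  [0,0,0,0,0,0,0],
  [0,0,0,0,0,0,0],
])

```text
clock: 45.9
eef_pos: [0.6538, -0.2627, 0.2557]
ee_rot: [-3.14, -0.002, 0.001]
force: [0.3, 0.1, -0.2]
grip_width: 0.0855
```

```bash
python3 -c "
from b import *
bricks('wrist27.png')
heldbrick('wrist27.png')"
```

```text
[ 653.8 -262.7  255.7] yaw -359.91 [-0.16  0.7   0.79  1.47 -0.51  1.19  0.71] 45.9
brick (array([ 654.4, -278. ]), 35.1, 35.4, 2.9) [ 267  205   48   46 1961] z 0.0845
[ 654.1 -261.8  255.8] yaw -359.84 [-1.   0.  -0.2] 0.0853 45.95
case frame brick (array([ 148.3, -193.6]), 34.8, 35.7, 8.5) top 85.7 [ 267  183   47   69 2651]
```

View pics/wrist27.png

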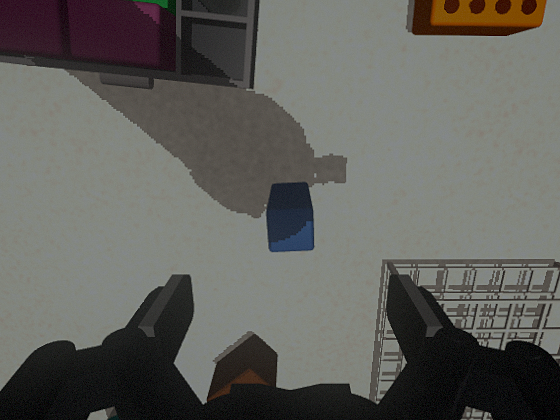

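>>> step_arm([
  [0.3,-16.2,-10,0,0,2.6,0],
  [0,0,-40,0,0,0,0],
  [0,0,-42,0,0,0,0],
  [0,0,-30,0,0,0,0],
  [0,0,0,0,0,0,0],
  [0,0,0,0,0,0,0],
  [0,0,0,0,0,0,0.5],
  [0,0,0,0,0,0,0.75],
  [0,0,0,0,0,0,0.75],
  [0,0,0,0,0,0,0.75],
  [0,0,0,0,0,0,0.75],
])

```text
clock: 47.1
eef_pos: [0.6545, -0.2804, 0.1356]
ee_rot: [3.14, 0.074, 0.003]
force: [0.2, 0.5, 6.4]
grip_width: 0.0355
```

>>> step_arm([
  [0,0,30,0,0,0,0.75],
  [0,0,45,0,0,0,0.75],
  [0,0,20,0,0,0,0.75],
  [-15,33,0,0,0,-2.2,0.75],
  [-16,33,0,0,0,-2.2,0.75],
  [-16,33,0,0,0,-2.2,0.75],
  [-15,33,0,0,0,-2.1,0.75],
  [0,0,-20,0,0,0,0.75],
  [0,0,-15,0,0,0,0.75],
  [0,0,0,0,0,0,0.75],
  [0,0,0,0,0,0,0.75],
])

```text
clock: 48.2
eef_pos: [0.5919, -0.1495, 0.1941]
ee_rot: [3.136, -0.168, -0.001]
force: [0.2, 0.2, -0.8]
grip_width: 0.0354
```

```bash
python3 -c "
from b import *
heldbrick('wrist28.png')"
```

```text
[ 591.9 -149.5  194.1] yaw -6.12 [ 0.2  0.2 -0.8] 0.0354 48.2
case frame brick (array([70.9, 21.8]), 35.7, 35.9, 0.4) top 91.1 [ 247   26   77   81 5869]
case frame brick (array([ 72.8, -70.6]), 35.6, 36.7, 0.1) top 144.2 [  246   200    88   134 10411]
```

View pics/wrist28.png

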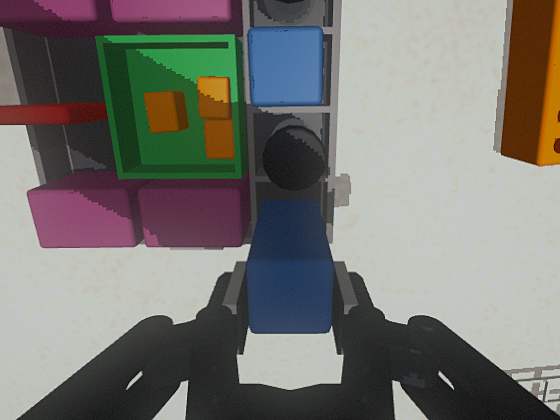

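>>> step_arm([
  [0,1.8,0,0,0,0,0.75],
  [0,0,-15,0,0,0,0.75],
  [0,0,-5,0,0,0,0.75],
  [0,0,0,0,0,0,0.75],
  [0,0,0,0,0,0,0.75],
])

```text
clock: 48.75
eef_pos: [0.5919, -0.1464, 0.1739]
ee_rot: [3.137, -0.165, -0.001]
force: [-1.0, -0.7, 0.1]
grip_width: 0.0354
```

```bash
python3 -c "
from b import *
heldbrick('wrist29.png')"
```

```text
[ 591.9 -146.4  173.9] yaw -6.03 [-1.  -0.7  0.1] 0.0354 48.75
case frame brick (array([70.9, 21.7]), 35.8, 36.0, 0.7) top 91.0 [ 243   25   86   91 7436]
case frame brick (array([ 72.5, -67.2]), 35.8, 36.6, 0.5) top 123.8 [  246   200    88   134 10257]
```

>>> step_arm([
  [0.4,-1.5,0,0,0,0,0.75],
  [0,0,-10,0,0,0,0.75],
  [0,0,-10,0,0,0,0.75],
  [0,0,-8,0,0,0,0.75],
  [0,0,-4,0,0,0,0.75],
  [0,0,-1.5,0,0,0,0.75],
  [0,0,0,0,0,0,0.75],
  [0,0,0,0,0,0,0.75],
])

```text
clock: 49.6
eef_pos: [0.5924, -0.1478, 0.1405]
ee_rot: [3.137, -0.165, -0.0]
force: [0.1, -0.6, 0.3]
grip_width: 0.0359
```

>>> step_arm([
  [0,0,0,0,0,0,0.5],
  [0,0,0,0,0,0,0.35],
  [0,0,0,0,0,0,0.35],
  [0,0,30,0,0,0,0.35],
  [0,0,45,0,0,0,0],
  [0,0,45,0,0,0,0],
  [-20,-40,10,0,0,0,0],
  [-20,-45,10,0,0,0,0],
  [-20,-45,0,0,0,0,0],
  [-20,-45,0,0,0,0,0],
  [0,0,0,0,0,0,0],
  [0,0,0,0,0,0,0],
])

```text
clock: 50.8
eef_pos: [0.5115, -0.3241, 0.2808]
ee_rot: [3.137, -0.171, 0.001]
force: [0.5, 0.2, -1.2]
grip_width: 0.0856
```

```bash
python3 -c "
from b import *
heldbrick('wrist30.png')
for c,s in(('top',np.s_[170:260,260:350]),('scene',np.s_[180:280,210:330])):
  d=snap(c,c+'30full.png');cv2.imwrite('pics/'+c+'30.png',cv2.resize(d['frame'][s][:,:,::-1],None,fx=6,fy=6,interpolation=cv2.INTER_CUBIC)); P=cloud(d);T=tf(P,C,A,0);H,S,V=hsvm(d['frame'])
  inn=(abs(T[...,0])<103)&(abs(T[...,1])<97)
  for k,m in {'mauve':(H>150)&(H<175)&(S>60)&(T[...,2]>45),'blue':(H>98)&(H<128)&(S>80)&(T[...,2]>70)}.items():
    n,l,st,_=cv2.connectedComponentsWithStats((m&inn).astype(np.uint8),connectivity=4)
    for i in range(1,n):
      if st[i,4]>20:
        p=T[l==i];zz=np.percentile(p[:,2],90);t=p[p[:,2]>zz-8];print(c,k,rect(t[:,:2]/1000),'top',round(np.median(t[:,2]),1))
"
```

```text
[ 511.5 -324.1  280.8] yaw -6.23 [ 0.5  0.2 -1.2] 0.0856 50.8
top mauve (array([ 7.4, 68.8]), 39.0, 63.5, 89.7) top 59.8
top mauve (array([  6.8, -63.9]), 39.5, 63.5, 89.6) top 59.9
top mauve (array([-64.9,  70.6]), 64.0, 37.6, 1.5) top 59.9
top mauve (array([-63.3, -63.4]), 40.4, 63.1, 89.9) top 60.6
top blue (array([68. , 23.6]), 32.6, 32.2, 5.0) top 89.5
top blue (array([ 71.1, -66.6]), 32.9, 35.0, 87.3) top 89.3
scene mauve (array([-14. , -61.8]), 158.5, 56.8, 9.4) top 62.2
scene mauve (array([-17.5,  71. ]), 151.9, 42.7, 0.3) top 62.0
scene blue (array([ 73.5, -58.4]), 34.1, 46.7, 4.1) top 90.8
scene blue (array([71.7, 24.2]), 36.0, 36.9, 0.9) top 90.6
```

View pics/top30.png

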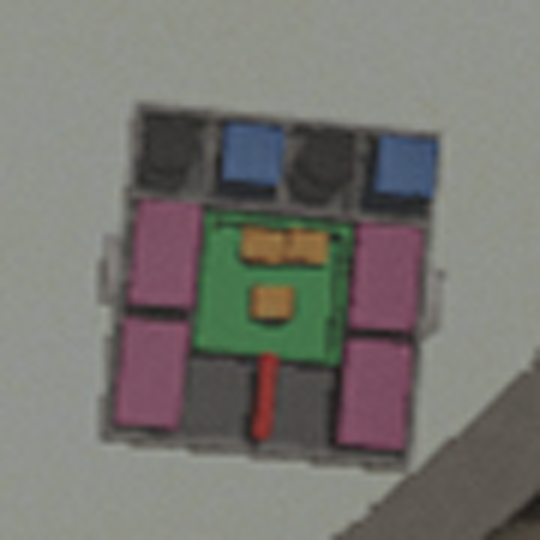

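View pics/scene30.png

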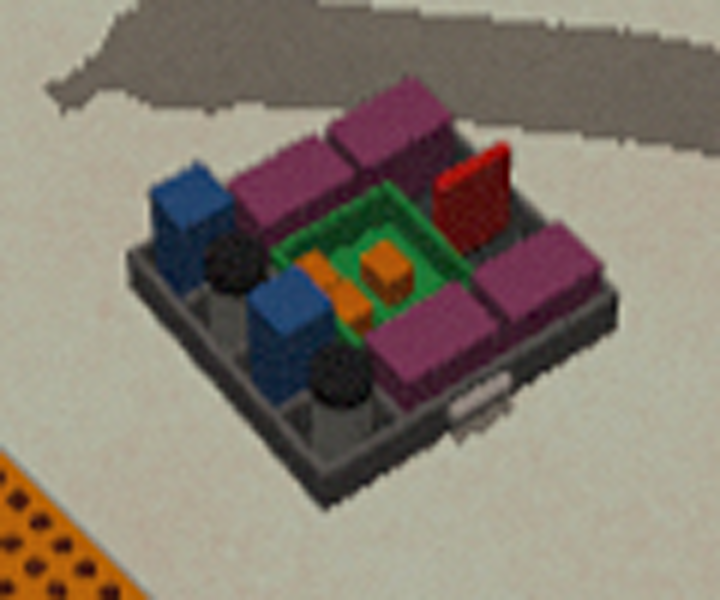

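View pics/scene30full.png

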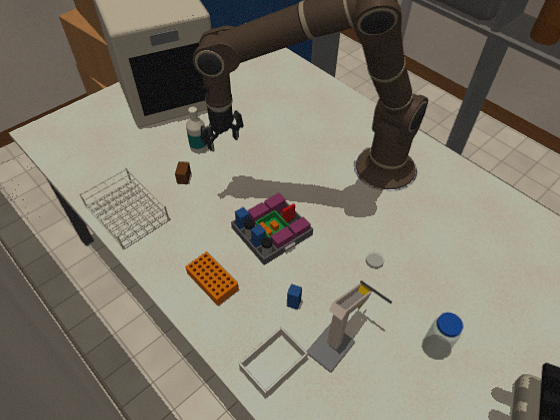

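View pics/wrist30.png

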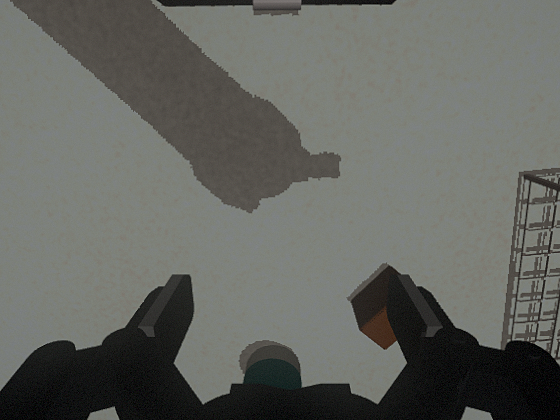

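Everything is in place: four bars with tops at about 61 mm, bricks at about 90 mm in bays 0 and 2, and three blocks inside the tray. The arm is clear, so I'm handing in.

```bash
python3 -c "
from h import *
print(sign_off())"
```

```text
the job is handed in; nothing more can be done
None
```

The job is done and handed in at about 51 s. By my last pictures everything is where you asked and nothing fell on the bench.

- **Tray and blocks:** I held the tray by its handle, pushed the paddle aside, and all three amber blocks went in. One came to rest on the tray's rim. After setting the tray down in the case I lifted that block and put it flat inside, so no block now stands above the rim.
- **Foam:** Two mauve bars sit on each side of the tray. Blue bricks stand in the two empty bays, 0 and 2.
- **Left alone:** The canisters in bays 1 and 3, both bottles and the brown look-alike were not touched. One brick is left over on the bench. I saw no bar knocked aside during the run.

**Last checks:**
- **Heights:** Bar tops measured 60–62 mm (61 expected) and brick tops 89–91 mm (90 expected), so all are down on the case floor.
- **Cameras:** The cameras disagree by up to about 4 mm sideways in most places. One scene-camera reading of the bay 0 brick is 10 mm off, but that patch is stretched and overlaps its side faces, so I trusted the top and wrist views.
- **Tray position:** Measured after I set it down and before the bars went in, the tray sat about 1–2 mm nearer the handle end than the exact middle, within the 3 mm spare.

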